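# Change the worn sanding wheel on the finishing spindle

## Robot

A 6-joint arm with a two-finger parallel gripper is mounted at the origin on a cart in front of the work surface, level with it; the furniture and walls round the work are solid. World frame = base frame: x ahead of the robot, y to its left, z up, the work surface at z = 0. Lengths are in m, angles in rad, forces in N, time in s.
With the tool pointing down it reaches from about 0.35 to 0.875 m from the base axis. Payload 4.2 kg.
Tool frame: the origin (TCP) lies midway between the tips of the shut fingers; the grasp point (between the pads) lies 19 mm behind it; z points along the fingers, y is the line along which they close (so a half turn about z gives the same grasp; the last joint's range is limited). The gripper opens to 85 mm and grips with 20 to 120 N. Pads are 22 mm wide; open, the fingers measure 114 mm over their backs; the gripper's body (76 mm by 85 mm) begins 54 mm behind the grasp point. The pads swing forward as they close: fully open they stand 13 mm farther back than shut.
Start: joints at [1.52, 0.385, 0.008, 0, -1.194, -0.259], TCP at [0.191, 0.595, 0.231] pointing down, gripper open.
Joint ranges: [-3.14, 3.14], [-1.21, 2.06], [-1.07, 1.41], [-3.16, 2.05], [-2.99, -0.16], [-3.1, 3.1]. Speed limits (rad/s): [2.79, 2.79, 3.14, 3.14, 3.14, 3.14].

## Interface

Orientations are given as a rotation vector (axis times angle).
In Python, from bench import env gives the robot as it stands.
- The arm moves only by the tool send_rows, never from a script. Its argument "targets" is a list of rows, each an object with "linear": the shift along the tool's x, y, z as a fraction of full scale, a list of three; "spin": the turn about the tool's z as a fraction of full scale; "hand": the opening, from 0 (shut) to 1 (fully open). In form: [{"linear": [x, y, z], "spin": spin, "hand": hand}, ...]. A call has 1 to 10 rows; each row shifts and turns the commanded pose from where the row before left it, along the tool's axes as they then stand; what a row does not reach is not made up. Full scale, the value 1, is 300 mm for a shift and pi rad for a turn. A row lasts 1/10 s, in which the tool goes at most 50 mm and 8.59 degrees, less where a joint would pass 70% of its speed; a pose out of reach is approached as far as the arm can. A call with a number of a shift or a turn outside -1 to 1 is refused whole. A call with a gripper value outside its range is refused whole. The fingers move at their own pace and stop on an object; "grip_force" is the grip in N (left out, the last holds). Time passes only in rows, so rows that do not move let the fingers close. It gives the time, the measured TCP pose, the force, the opening and the grip force at its end, in the units of the state.
- env.read_state(): the state, without advancing time (a new reading comes with each control period).
- env.capture(name): name is "scene" or "top" or "wrist"; returns (picture, depth): 384x512x3 uint8, red, green, blue; 384x512 float32, m along the optical axis (not along the pixel's ray), 0 where there is no reading.
- env.get_calibration(name): a dict with "K" (3x3 intrinsics, pixels), "distortion" ([k1, k2, p1, p2, k3] as OpenCV has them; the pictures are not rectified), "R" (3x3) and "t" (3): a world point X has camera coordinates R X + t. Camera axes: x right, y down, z forward; pixel columns grow to the right and rows downward; lengths in m; the calibration is good to about 2 mm. A picture is of the moment at which its call begins: read the wrist's pose just before it. get_calibration takes no time and is no camera call; for the wrist camera it gives the pose at the moment of the call.
- env.sign_off(): hands the job in; it is judged then, once.
The state is a dict: "t": time; "q": joint angles; "joint_vel": joint speeds; "joint_torque": joint torques, N m; "eef_pos": TCP position; "tcp_rot": TCP orientation; "force": force on the tool from outside, world axes, zero at the start; "moment": the same for the moment, N m; "grip_width": finger opening in m; "grasp_force": force on a finger pad.
Only numpy, scipy, OpenCV 4.12 (cv2) and the standard library are available. Lean on these libraries where they do the work, as an engineer would, in place of code of your own. Each camera call takes 0.05 s, during which the arm holds its last target. There are 200 camera calls.

## Task

Change the worn wheel on the finishing spindle: lift off the yellow cap and the steel clamp flange and lay both, right way up, in the blue service tray, then take the worn grey wheel off and lay it flat in the red reject tray. Fit the new orange wheel, hub up, right down on the spindle, and put the flange and then the cap back on top, each fully seated. Lower the wheels into place rather than dropping them, and leave the mixing cup and the small grey gear where they are.

Things in the scene. Friction and masses are not known exactly. Their poses are not given: they have to be found in the camera images.
- spindle_seat (a point): Finishing spindle, fixed: dark grey housing 112 x 96 mm, its top 14 mm below this point, upright steel shaft. Point: on the shaft's axis, on the shoulder a wheel rests on, 48 mm above the bench; z up. Shaft 12 mm thick, rising 51 mm above the point, last 8 mm tapered to 4 mm. On it at the start, from below: worn wheel, flange, cap; all have a plain 15 mm bore, no thread, and lift straight off.
- worn_wheel_c (a point): Worn wheel, loose, 70 g, ragged dark grey with a pale grey hub, on the spindle under the flange. Disc 58 mm in diameter, 10 mm thick; on it a hub 28 mm in diameter, 12 mm high, to grip it by. Point: on its axis, half-way up its 22 mm height (1 mm above the disc's top face); z points up out of the hub.
- new_wheel_c (a point): New wheel, loose, 70 g, orange with a blue hub, flat on the bench, hub up. Disc 62 mm in diameter, 10 mm thick; on it a hub 28 mm in diameter, 12 mm high, to grip it by. Point: on its axis, half-way up its 22 mm height (1 mm above the disc's top face); z points up out of the hub. Seated on the spindle, the point is 11 mm above the shoulder.
- flange_c (a point): Clamp flange, loose, 80 g, bright steel, on the worn wheel's hub at the start. Disc 42 mm in diameter, 6 mm thick; on it a boss 26 mm in diameter, 12 mm high, to grip it by. Point: on its axis, half-way up its 18 mm height (3 mm above the disc's top face); z points up out of the boss. Seated on a wheel's hub, the point is 31 mm above the shoulder.
- cap_c (a point): Retaining cap, loose, 40 g, yellow, fluted; on the flange at the start. 27 mm in diameter, 16 mm high, closed on top, its bore 13 mm deep from below. Point: on its axis, half-way up; z up. Seated on the flange, the point is 48 mm above the spindle's shoulder.
- service_tray_floor (a point): Blue service tray, fixed: 100 mm along its x, 140 mm along its y, walls 4 mm thick, rim 11 mm above the bench, a finger tab on each y end. Point: centre of its floor, 4 mm above the bench; z up.
- reject_tray_floor (a point): Red reject tray, fixed: 108 x 108 mm, walls 4 mm thick, rim 11 mm above the bench, a finger tab on each y end. Point: centre of its floor, 4 mm above the bench; z up.
- resin_cup: Bystander: empty translucent mixing cup, 62 mm in diameter, 53 mm high, loose and light, standing among the work. Origin: centre of its underside.
- gear_grey: Bystander: small light grey printed gear, 46 mm in diameter, 16 mm high, lying loose on the bench. Origin: centre of its underside.
Not all that is in view belongs to the job. Of the things that look like the part that bears new_wheel_c, the smaller one is meant.

How it is judged:
By the outcome, as a careful person would: the job done as asked, in the order asked, and still so for the second after the job is handed in, with the robot touching nothing.
It also fails if it takes over 144 s, if anything falls off the work surface, if the arm or the gripper's body presses on something with over 40 N, if the wrist force passes 120 N, or if a joint passes its speed limit or range.

## Working session

There is one attempt and no reset: what is moved stays moved. The work goes in short steps, Python scripts to look and compute and a tool call to move; the robot and the scene stay as the last step left them, time stands still between calls to the robot, and variables do not carry over. Pictures are saved under pics/ and viewed, at most 14 in all, crops included, and the job is handed in when it is done.

Besides the shell and the picture viewer there is one more tool, called in YAML: its name, and indented under it one key for each argument. send_rows: Moves the arm, as the interface text tells. Shift numbers are shares of 300 mm and turn numbers shares of pi rad, none past 1 either way. Its arguments: {"type":"object","properties":{"targets":{"type":"array","items":{"type":"object","properties":{"linear":{"type":"array","items":{"type":"number"}},"spin":{"type":"number"},"hand":{"type":"number"}}}},"grip_force":{"type":"number"}},"required":["targets"]}

```bash
ls; mkdir -p pics; python3 - <<'E'
from bench import env
import cv2,numpy as np
s=env.read_state();print(s)
for n in ("scene","top"):
    im,d=env.capture(n);cv2.imwrite(f"pics/{n}0.png",im[:,:,::-1]);np.savez(f"pics/{n}0.npz",im=im,d=d)
    c=env.get_calibration(n);print(n,c)
E
```

```text
pics
{'t': 0.0, 'q': array([ 1.51962327e+00,  3.85550048e-01,  6.65072015e-03, -4.88225273e-04,
       -1.19402534e+00, -2.58601424e-01]), 'joint_vel': array([-0.00064114,  0.00079482,  0.00023977,  0.00067912,  0.0009067 ,
        0.00112582]), 'joint_torque': array([ 8.22813399e-04, -3.92288840e+01,  1.88407338e+01,  4.18618083e+00,
       -4.55533256e-03,  7.04257474e-06]), 'eef_pos': array([0.19033355, 0.59470436, 0.23023687]), 'tcp_rot': array([ 3.10180281e+00, -4.84594904e-01, -3.62614968e-04]), 'force': array([-0.47588907,  0.19146967, -0.46913293]), 'moment': array([-0.01740861,  0.02618681,  0.00379604]), 'grasp_force': 0.0, 'grip_width': 0.08529545633750804}
scene {'K': array([[348.98610434,   0.        , 247.90466736],
       [  0.        , 348.98610434, 199.39205992],
       [  0.        ,   0.        ,   1.        ]]), 'distortion': array([-0.0118038,  0.       ,  0.       ,  0.       ,  0.       ]), 'R': array([[ 0.55479095, -0.83191027, -0.01150231],
       [-0.62282647, -0.40610976, -0.66870176],
       [ 0.55162866,  0.37815363, -0.74344176]]), 't': array([-0.31662003,  0.40465705,  0.61447963])}
top {'K': array([[427.75555817,   0.        , 264.24177372],
       [  0.        , 427.75555817, 187.1401578 ],
       [  0.        ,   0.        ,   1.        ]]), 'distortion': array([-0.0330878,  0.       ,  0.       ,  0.       ,  0.       ]), 'R': array([[ 1.32935782e-01, -9.91124634e-01,  1.94438969e-04],
       [-9.65323693e-01, -1.29519666e-01, -2.26660151e-01],
       [ 2.24673642e-01,  2.99435478e-02, -9.73973890e-01]]), 't': array([-0.05463901,  0.55004557,  1.0139922 ])}
```

View pics/scene0.png

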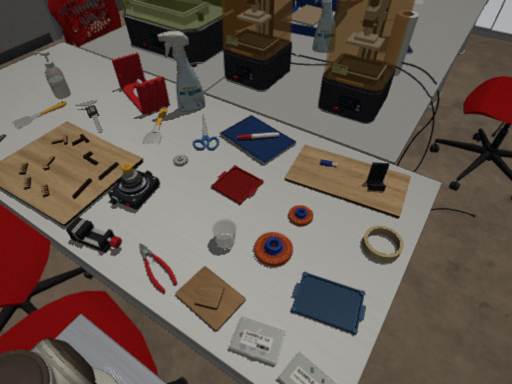

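View pics/top0.png

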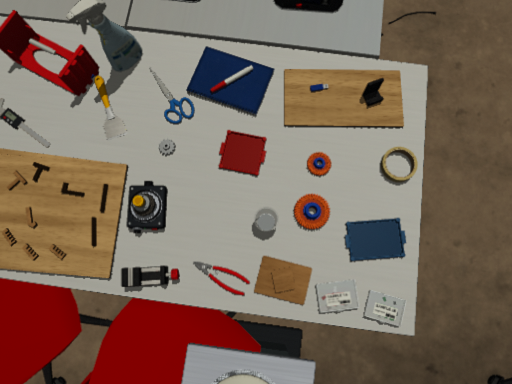

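Top view: the orange/blue wheels are at (319,163), which is smaller, and (312,211), which is larger. The blue tray is at (375,240), with a blue book at (230,80) as a decoy. The red tray is at (243,152), with a red stand at (50,55) as a decoy. The spindle with its yellow cap is at (140,203), the cup at (265,222) and the gear at (167,147). I choose the smaller wheel at (319,163). Next I'll measure the positions.

```bash
cat > h.py <<'E'
import cv2,numpy as np
from scipy.spatial.transform import Rotation as Rn
def ray(c,uv,z):
    """pixels -> world points on plane z"""
    uv=np.asarray(uv,float).reshape(-1,1,2)
    n=cv2.undistortPoints(uv,c["K"],np.array(c["distortion"])).reshape(-1,2)
    d=np.c_[n,np.ones(len(n))]@c["R"]; o=-c["R"].T@c["t"]
    return o+d*((z-o[2])/d[:,2])[:,None]
def pix(c,X):
    return cv2.projectPoints(np.asarray(X,float).reshape(-1,1,3),cv2.Rodrigues(c["R"])[0],c["t"],c["K"],np.array(c["distortion"]))[0].reshape(-1,2)
def blobs(im,lo,hi,minA=30,box=None):
    """HSV range -> list of (centroid, area, contour)"""
    m=cv2.inRange(cv2.cvtColor(im,cv2.COLOR_RGB2HSV),lo,hi)
    if box is not None:
        k=np.zeros_like(m);x0,y0,x1,y1=box;k[y0:y1,x0:x1]=1;m=m*k
    out=[]
    for c in cv2.findContours(m,cv2.RETR_EXTERNAL,cv2.CHAIN_APPROX_NONE)[0]:
        a=cv2.contourArea(c)
        if a>=minA:
            M=cv2.moments(c);out.append(((M["m10"]/a,M["m01"]/a),a,c))
    return sorted(out,key=lambda b:-b[1])
def world(c,cnt,z):
    """contour -> min-area rect in world at plane z"""
    P=ray(c,cnt.reshape(-1,2),z)[:,:2]
    r=cv2.minAreaRect((P*1000).astype(np.float32)); return np.round(np.array(r[0])/1000,4),np.round(r[1],1),round(r[2],1)
def togo(s,p):
    """shift in tool axes, fraction of 300mm, to world p"""
    return np.round(Rn.from_rotvec(s["tcp_rot"]).inv().apply(np.array(p)-s["eef_pos"])/.3,4)
E
python3 - <<'E'
from h import *
from bench import env
for n in ("top","scene"):
    im=np.load(f"pics/{n}0.npz")["im"];c=env.get_calibration(n);print(n)
    for name,lo,hi,z,mA in (("orange",(3,150,80),(16,255,255),.01,60),("yellow",(20,150,100),(32,255,255),.104,20),("redtray",(174,120,50),(180,255,255),.011,300),("redtray0",(0,150,50),(2,255,255),.011,300),("bluetray",(98,80,40),(112,255,140),.011,300),("hub",(105,150,60),(122,255,255),.022,20)):
        for b in blobs(im,lo,hi,mA)[:5]: print(name,np.round(b[0],1),b[1],*world(c,b[2],z))
    hsv=cv2.cvtColor(im,cv2.COLOR_RGB2HSV)
    for p in ([(375,240),(243,152),(230,70)] if n=="top" else [(330,300),(237,185)]): print(p,hsv[p[1],p[0]])
E
```

```text
top
orange [282.7 279.8] 1729.0 [ 0.3334 -0.0571] [124.7  90.8] 83.1
orange [311.3 211.2] 910.5 [ 0.5174 -0.1097] [90.2 90.5] 51.9
orange [318.5 163.5] 389.0 [ 0.6474 -0.1152] [61.4 62. ] 7.7
orange [ 16.2 179.3] 77.5 [0.4976 0.6904] [41.  48.8] 30.6
orange [ 29. 218.] 67.0 [0.4018 0.6233] [53.8 19.2] 34.2
yellow [137.7 200.1] 80.5 [0.4704 0.3155] [25.  25.1] 55.2
yellow [98.5 81.1] 65.0 [0.7643 0.4787] [36.4 21.7] 36.8
yellow [105.1 100.5] 49.0 [0.7137 0.4499] [35.7 14. ] 32.5
redtray [37.  64.7] 398.0 [0.8367 0.6874] [178.5  64.6] 68.8
redtray0 [161.  341.5] 8673.0 [0.1534 0.1947] [200.  433.5] 8.2
redtray0 [ 33.4 327.2] 6338.5 [0.1393 0.5269] [259.  202.1] 14.9
redtray0 [242.2 152.4] 1483.0 [0.6525 0.0926] [120.7 108.9] 85.6
bluetray [230.5  79.7] 3364.5 [0.8607 0.1572] [208.  147.2] 77.4
bluetray [374.8 239.2] 2030.5 [ 0.4669 -0.2807] [ 98.6 154.3] 12.1
bluetray [179. 110.] 492.5 [0.7519 0.2866] [71.5 82.6] 34.2
hub [230.6  78.8] 2925.0 [0.8582 0.1549] [194.4 136.2] 77.8
hub [179.2 110. ] 464.0 [0.7459 0.2804] [70.  76.9] 10.8
hub [311.9 209.9] 168.5 [ 0.5181 -0.109 ] [36.9 38.9]
[... 543 characters left out ...]
5 0.1164] [154.  340.8] 26.9
redtray0 [ 19.5 257.9] 3336.0 [0.1916 0.4186] [342.2 115.3] 59.3
redtray0 [491.7  98.8] 1480.0 [ 1.5558 -0.4286] [349.6 153.9] 6.8
redtray0 [236.8 184. ] 974.5 [0.6517 0.0925] [120.5 109.3] 85.9
redtray0 [70.7 20.8] 590.0 [1.1874 1.5379] [702.3 149.7] 66.9
bluetray [328.8 302. ] 2717.0 [ 0.4662 -0.2796] [101.4 153.1] 12.1
bluetray [258.2 139. ] 1338.5 [0.862  0.1577] [207.6 143.8] 77.7
hub [259.1 138.8] 1130.5 [0.8517 0.1494] [197.5 133.5] 77.2
hub [273.6 244.2] 149.5 [ 0.522  -0.1102] [44.5 36.5] 76.6
hub [300.8 211.9] 48.0 [ 0.6492 -0.1135] [24.4 23.5] 28.4
hub [205.4 140.6] 34.0 [0.7387 0.2738] [65.2 75.1] 32.9
(330, 300) [106 117  74]
(237, 185) [  0 214  88]
```

```bash
python3 - <<'E'
from h import *
from bench import env
s=env.read_state();R=Rn.from_rotvec(s["tcp_rot"]).as_matrix();print(R.round(3))
print(togo(s,(.471,.316,.26)))
c=env.get_calibration("wrist");o=-c["R"].T@c["t"];print(R.T@(o-s["eef_pos"]),(R.T@c["R"].T).round(3),c["K"],c["distortion"])
c=env.get_calibration("top")
im=np.load("pics/top0.npz")["im"]
cr=im[120:300,220:430];cv2.imwrite("pics/crop.png",cv2.resize(cr,None,fx=3,fy=3,interpolation=cv2.INTER_CUBIC)[:,:,::-1])
E
```

```text
[[ 0.952 -0.305 -0.001]
 [-0.305 -0.952 -0.002]
 [ 0.     0.002 -1.   ]]
[ 1.1743  0.5998 -0.0977]
[ 0.07789907 -0.00049138 -0.1419796 ] [[-0.    -0.952 -0.305]
 [ 1.    -0.    -0.001]
 [ 0.001 -0.305  0.952]] [[280.909598     0.         259.74957494]
 [  0.         280.909598   189.47330595]
 [  0.           0.           1.        ]] [0.01402646 0.         0.         0.         0.        ]
```

View pics/crop.png

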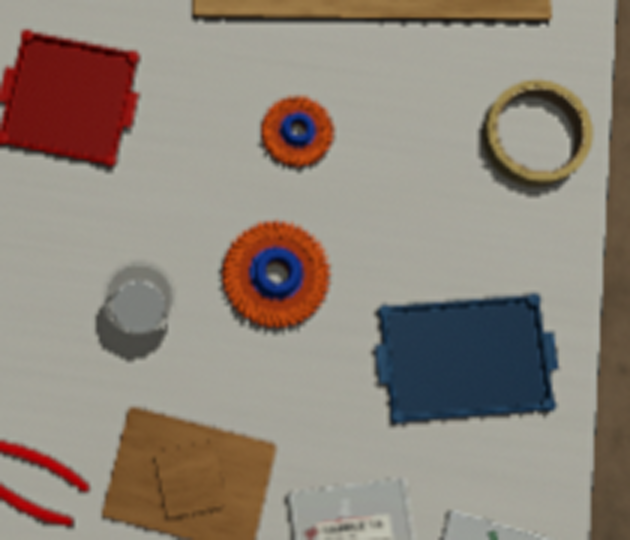

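The crop confirms the small wheel at crop (297,130): 62 mm, hub up, clear of the cup. I'll move above the spindle.

send_rows:
  targets:
    - {"linear":[0.117,0.06,-0.01],"spin":0,"hand":1}
    - {"linear":[0.117,0.06,-0.01],"spin":0,"hand":1}
    - {"linear":[0.117,0.06,-0.01],"spin":0,"hand":1}
    - {"linear":[0.117,0.06,-0.01],"spin":0,"hand":1}
    - {"linear":[0.117,0.06,-0.01],"spin":0,"hand":1}
    - {"linear":[0.117,0.06,-0.01],"spin":0,"hand":1}
    - {"linear":[0.117,0.06,-0.01],"spin":0,"hand":1}
    - {"linear":[0.117,0.06,-0.01],"spin":0,"hand":1}
    - {"linear":[0.117,0.06,-0.01],"spin":0,"hand":1}
    - {"linear":[0.117,0.06,-0.01],"spin":0,"hand":1}
  grip_force: 40

```text
t: 1.1
eef_pos: [0.4706, 0.3153, 0.2611]
tcp_rot: [3.103, -0.485, -0.001]
force: [0.4, 0.6, 0.0]
grip_width: 0.0851
grasp_force: 0.0
```

```bash
python3 - <<'E'
from h import *
from bench import env
s=env.read_state();c=env.get_calibration("wrist");im,d=env.capture("wrist");cv2.imwrite("pics/w1.png",im[:,:,::-1])
print(s["t"],s["eef_pos"],s["q"],pix(c,(.471,.316,.104)))
for b in blobs(im,(20,130,90),(34,255,255),100)[:3]: print(b[0],b[1],*world(c,b[2],.104))
print(togo(s,(.471,.316,.26)))
E
```

```text
1.1 [0.4706341  0.31533254 0.26105418] [ 8.76139181e-01  2.65766171e-01 -8.98885207e-02 -2.71323642e-04
 -1.21592601e+00  3.84963778e-01] [[259.60966379 173.65637278]]
(256.48446683459275, 172.40428211586902) 397.0 [0.4734 0.3189] [23.9 27.1] 59.1
[ 0.0005 -0.0025  0.0035]
```

View pics/w1.png

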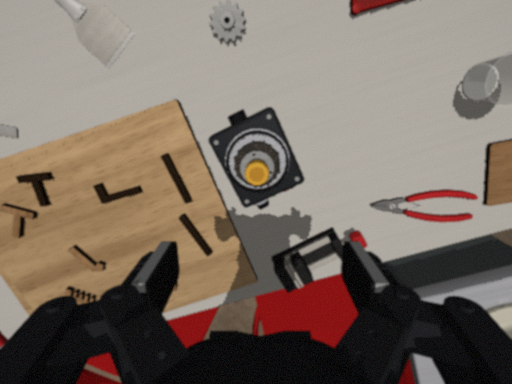

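The wrist view shows the spindle with the cap at (256,172) between the open fingers, and nothing tall nearby. I'll go lower and refine.

send_rows:
  targets:
    - {"linear":[0.003,-0.007,0.1],"spin":0,"hand":1}
    - {"linear":[0,0,0.1],"spin":0,"hand":1}
    - {"linear":[0,0,0.1],"spin":0,"hand":1}
    - {"linear":[0,0,0.1],"spin":0,"hand":1}
    - {"linear":[0,0,0],"spin":0,"hand":1}

```text
t: 1.65
eef_pos: [0.4689, 0.3161, 0.1367]
tcp_rot: [3.095, -0.485, -0.01]
force: [-0.1, 0.1, -0.8]
grip_width: 0.0854
grasp_force: 0.0
```

```bash
python3 - <<'E'
from h import *
from bench import env
s=env.read_state();c=env.get_calibration("wrist");im,d=env.capture("wrist");cv2.imwrite("pics/w2.png",im[:,:,::-1])
print(s["t"],s["eef_pos"],s["tcp_rot"])
for b in blobs(im,(20,130,90),(34,255,255),100)[:3]:
    print(np.round(b[0],1),b[1],*world(c,b[2],.104),cv2.boundingRect(b[2]))
    # top face only: brighter
for p in (s["eef_pos"],):print("tcp pix",pix(c,p))
E
```

```text
1.65 [0.46892421 0.31610171 0.13665885] [ 3.09543934 -0.48520516 -0.01030662]
[254.5 214.2] 1164.5 [0.474  0.3182] [25.  29.7] 64.5 (236, 193, 38, 42)
tcp pix [[260.80011733 243.93453447]]
```

View pics/w2.png

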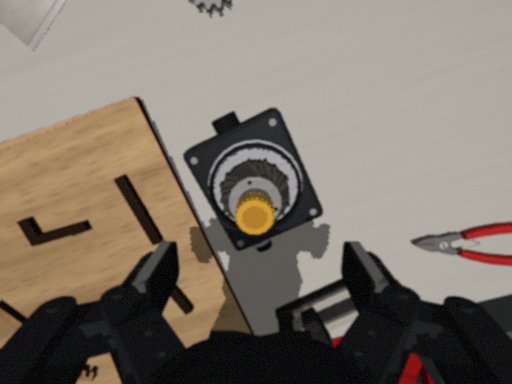

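The cap's top face is at about (255,216), with finger tips at about (160,265) and (362,265). The pose had not settled, so I'll hold for a few rows and re-measure.

send_rows:
  targets:
    - {"linear":[0,0,0],"spin":0,"hand":1}
    - {"linear":[0,0,0],"spin":0,"hand":1}
    - {"linear":[0,0,0],"spin":0,"hand":1}

```text
t: 2.0
eef_pos: [0.472, 0.3192, 0.143]
tcp_rot: [-3.101, 0.484, -0.003]
force: [-0.3, 0.1, 0.1]
grip_width: 0.0853
grasp_force: 0.0
```

```bash
cat >> h.py <<'E'
def topc(cnt):
    """circle whose lower arc/width match the blob: centre pixel of a top face seen from above-front"""
    x,y,w,h=cv2.boundingRect(cnt); return np.array([x+(w-1)/2,y+h-1-(w-1)/2]),w
E
python3 - <<'E'
from h import *
from bench import env
for k in range(2):
    s=env.read_state();c=env.get_calibration("wrist");im,d=env.capture("wrist")
    print(s["t"],s["eef_pos"],s["tcp_rot"],s["q"].round(3))
    b=blobs(im,(20,130,90),(34,255,255),100)[0];p,w=topc(b[2]);X=ray(c,p,.104)[0]
    print(p,w,X,togo(s,(X[0],X[1],.089)))
for n in("top","scene"):
    im,d=env.capture(n);print(n,pix(env.get_calibration(n),(.473,.318,.104)))
E
```

```text
2.0 [0.47201537 0.3192139  0.14298081] [-3.10142968e+00  4.83977941e-01 -2.80940964e-03] [ 0.879  0.369 -0.256  0.    -0.943  0.382]
[260.5 215.5] 36 [0.47288378 0.31913    0.104     ] [ 2.600e-03 -1.000e-04  1.799e-01]
2.05 [0.47185869 0.31904495 0.14270959] [-3.10184787e+00  4.84106141e-01 -2.27893145e-03] [ 0.879  0.369 -0.256  0.    -0.943  0.382]
[260. 215.] 37 [0.47329329 0.31913821 0.104     ] [ 0.0043 -0.0013  0.179 ]
top [[136.97230724 199.03601412]]
scene [[126.50558169 165.76365298]]
```

send_rows:
  targets:
    - {"linear":[0.004,0,0.06],"spin":0,"hand":1}
    - {"linear":[0,0,0.06],"spin":0,"hand":1}
    - {"linear":[0,0,0.04],"spin":0,"hand":1}
    - {"linear":[0,0,0.015],"spin":0,"hand":1}
    - {"linear":[0,0,0],"spin":0,"hand":1}
    - {"linear":[0,0,0],"spin":0,"hand":1}

```text
t: 2.8
eef_pos: [0.473, 0.3186, 0.0895]
tcp_rot: [-3.103, 0.484, -0.001]
force: [-0.3, 0.5, 0.7]
grip_width: 0.0854
grasp_force: 0.0
```

send_rows:
  targets:
    - {"linear":[0,0,0],"spin":0,"hand":0}
    - {"linear":[0,0,0],"spin":0,"hand":0}
    - {"linear":[0,0,0],"spin":0,"hand":0}
    - {"linear":[0,0,0],"spin":0,"hand":0}
    - {"linear":[0,0,0],"spin":0,"hand":0}
    - {"linear":[0,0,0],"spin":0,"hand":0}
    - {"linear":[0,0,0],"spin":0,"hand":0}
    - {"linear":[0,0,0],"spin":0,"hand":0}

```text
t: 3.6
eef_pos: [0.4729, 0.3184, 0.0893]
tcp_rot: [-3.103, 0.484, -0.001]
force: [0.5, -0.6, 3.7]
grip_width: 0.0242
grasp_force: 39.4
```

```bash
python3 - <<'E'
from h import *
from bench import env
s=env.read_state();c=env.get_calibration("wrist");im,d=env.capture("wrist");cv2.imwrite("pics/w3.png",im[:,:,::-1])
print(s["t"],s["eef_pos"],s["force"],s["grip_width"],s["grasp_force"])
E
```

```text
3.6 [0.47286252 0.3183978  0.08926959] [ 0.49012645 -0.60414223  3.66236957] 0.024170738979836216 39.44608233869076
```

View pics/w3.png

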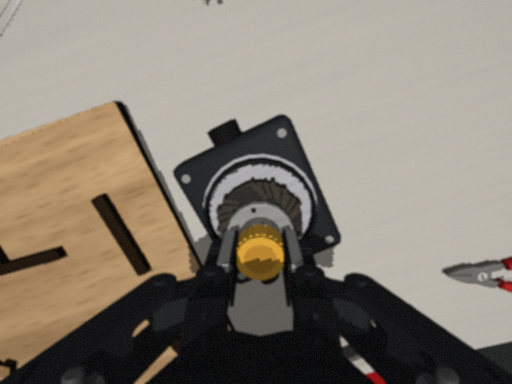

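The cap is held at (260,252) between the pads, with force 39 N. I'll lift slowly and check that the flange stays.

send_rows:
  targets:
    - {"linear":[0,0,-0.02],"spin":0,"hand":0}
    - {"linear":[0,0,-0.04],"spin":0,"hand":0}
    - {"linear":[0,0,-0.05],"spin":0,"hand":0}
    - {"linear":[0,0,-0.08],"spin":0,"hand":0}
    - {"linear":[0,0,-0.04],"spin":0,"hand":0}
    - {"linear":[0,0,0],"spin":0,"hand":0}
    - {"linear":[0,0,0],"spin":0,"hand":0}

```text
t: 4.35
eef_pos: [0.4721, 0.3179, 0.1575]
tcp_rot: [3.104, -0.485, -0.001]
force: [0.3, -1.6, -0.3]
grip_width: 0.0242
grasp_force: 39.3
```

```bash
python3 - <<'E'
from h import *
from bench import env
s=env.read_state();c=env.get_calibration("wrist");im,d=env.capture("wrist");cv2.imwrite("pics/w4.png",im[:,:,::-1])
print(s["t"],s["eef_pos"],s["force"],s["grip_width"],s["grasp_force"])
b=blobs(im,(20,130,90),(34,255,255),100)[0];p,w=topc(b[2]);print(p,w)
a=np.radians(12.1);tx=np.array([np.cos(a),np.sin(a),0]);ty=np.array([-np.sin(a),np.cos(a),0]);T=np.array([.467,-.280,0])
for d in(-33,30):print(d,T+ty*d/1000, togo(s,T+ty*d/1000+[0,0,.16]))
R=Rn.from_rotvec(s["tcp_rot"]).as_matrix();print("yaw tool y",np.degrees(np.arctan2(R[1,1],R[0,1])))
E
```

```text
4.35 [0.47211769 0.317872   0.15746724] [ 0.31982923 -1.61754078 -0.30713043] 0.024197048931994803 39.27426813170314
[259.5 254.5] 48
-33 [ 0.47391741 -0.31226685  0.        ] [ 0.6469  1.9984 -0.0084]
30 [ 0.46071144 -0.2506665   0.        ] [ 0.5423  1.8163 -0.0084]
yaw tool y -107.77410024380154
```

View pics/w4.png

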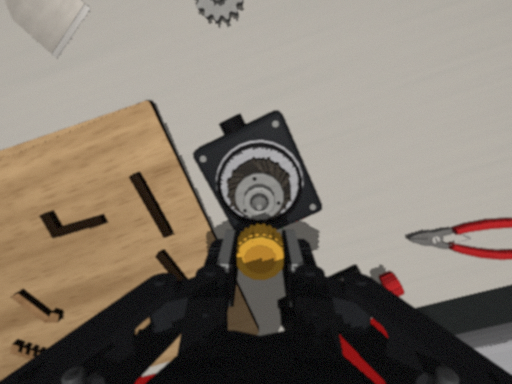

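The cap is out and the flange remains on the spindle at (260,195). I'll carry the cap to the service tray.

send_rows:
  targets:
    - {"linear":[0.046,0.142,0],"spin":0,"hand":0}
    - {"linear":[0.046,0.142,0],"spin":0,"hand":0}
    - {"linear":[0.046,0.142,0],"spin":0,"hand":0}
    - {"linear":[0.046,0.142,0],"spin":0,"hand":0}
    - {"linear":[0.046,0.142,0],"spin":0,"hand":0}
    - {"linear":[0.046,0.142,0],"spin":0,"hand":0}
    - {"linear":[0.046,0.142,0],"spin":0,"hand":0}
    - {"linear":[0.046,0.142,0],"spin":0,"hand":0}
    - {"linear":[0.046,0.142,0],"spin":0,"hand":0}
    - {"linear":[0.046,0.142,0],"spin":0,"hand":0}

```text
t: 5.4
eef_pos: [0.4731, -0.1314, 0.1568]
tcp_rot: [3.104, -0.484, -0.003]
force: [0.7, 0.4, 0.2]
grip_width: 0.0245
grasp_force: 39.3
```

send_rows:
  targets:
    - {"linear":[0.046,0.142,0],"spin":0,"hand":0}
    - {"linear":[0.046,0.142,0],"spin":0,"hand":0}
    - {"linear":[0.046,0.142,0],"spin":0,"hand":0}
    - {"linear":[0.044,0.142,0.05],"spin":0,"hand":0}
    - {"linear":[0,0,0.1],"spin":0,"hand":0}
    - {"linear":[0,0,0.1],"spin":0,"hand":0}
    - {"linear":[0,0,0],"spin":0,"hand":0}
    - {"linear":[0,0,0],"spin":0,"hand":0}
    - {"linear":[0,0,0],"spin":0,"hand":0}

```text
t: 6.3
eef_pos: [0.4753, -0.3087, 0.0842]
tcp_rot: [3.103, -0.483, 0.004]
force: [-0.0, 0.3, 0.5]
grip_width: 0.0239
grasp_force: 39.4
```

```bash
python3 - <<'E'
from h import *
from bench import env
s=env.read_state();c=env.get_calibration("wrist");im,d=env.capture("wrist");cv2.imwrite("pics/w5.png",im[:,:,::-1])
print(s["t"],s["eef_pos"],s["q"],s["grip_width"],s["grasp_force"])
for b in blobs(im,(98,60,30),(112,255,140),1500)[:3]: print(b[0],b[1],*world(c,b[2],.011))
print(togo(s,(.4733,-.3093,.0065)))
E
```

```text
6.3 [ 0.47525745 -0.30871374  0.08417609] [-2.89944430e-01  4.34455728e-01 -3.27639884e-01  7.09145425e-04
 -8.06347073e-01  1.55155088e+00] 0.023870521294631214 39.38581706956029
(227.9634234828496, 201.43963280562883) 15160.0 [ 0.4698 -0.2784] [100.7 153.1] 11.3
[-0.0062  0.0037  0.2589]
```

send_rows:
  targets:
    - {"linear":[0,0,0.07],"spin":0,"hand":0}
    - {"linear":[0,0,0.07],"spin":0,"hand":0}
    - {"linear":[0,0,0.06],"spin":0,"hand":0}
    - {"linear":[0,0,0.03],"spin":0,"hand":0}
    - {"linear":[0,0,0.015],"spin":0,"hand":0}
    - {"linear":[0,0,0.008],"spin":0,"hand":0}
    - {"linear":[0,0,0],"spin":0,"hand":0}
    - {"linear":[0,0,0],"spin":0,"hand":0}
    - {"linear":[0,0,0],"spin":0,"hand":0}

```text
t: 7.25
eef_pos: [0.4746, -0.3087, 0.0076]
tcp_rot: [3.104, -0.484, 0.002]
force: [0.2, -0.0, 0.2]
grip_width: 0.0244
grasp_force: 39.4
```

send_rows:
  targets:
    - {"linear":[0,0,0.006],"spin":0,"hand":0}
    - {"linear":[0,0,0],"spin":0,"hand":0}
    - {"linear":[0,0,0],"spin":0,"hand":0.55}
    - {"linear":[0,0,0],"spin":0,"hand":0.55}
    - {"linear":[0,0,0],"spin":0,"hand":0.55}
    - {"linear":[0,0,0],"spin":0,"hand":0.55}
    - {"linear":[0,0,-0.05],"spin":0,"hand":0.55}
    - {"linear":[0,0,-0.12],"spin":0,"hand":0.55}
    - {"linear":[0,0,-0.14],"spin":0,"hand":0.55}
    - {"linear":[0,0,-0.14],"spin":0,"hand":0.55}

```text
t: 8.25
eef_pos: [0.4737, -0.3085, 0.1413]
tcp_rot: [-3.104, 0.485, 0.002]
force: [1.4, 0.1, 0.3]
grip_width: 0.0466
grasp_force: 0.0
```

send_rows:
  targets:
    - {"linear":[0,0,0],"spin":0,"hand":0.55}
    - {"linear":[0,0,0],"spin":0,"hand":0.55}
    - {"linear":[0,0,0],"spin":0,"hand":0.55}

```text
t: 8.55
eef_pos: [0.4733, -0.3082, 0.139]
tcp_rot: [-3.103, 0.485, 0.003]
force: [0.6, 0.1, -0.3]
grip_width: 0.0472
grasp_force: 0.0
```

```bash
python3 - <<'E'
from h import *
from bench import env
s=env.read_state();c=env.get_calibration("wrist");im,d=env.capture("wrist");cv2.imwrite("pics/w5.png",im[:,:,::-1])
print(s["t"],s["eef_pos"],s["grip_width"],s["grasp_force"])
b=blobs(im,(20,130,90),(34,255,255),100)[0];p,w=topc(b[2]);print(p,w,ray(c,p,.02),pix(c,s["eef_pos"]))
print("spindle above",togo(s,(.4725,.3185,.15)))
E
```

```text
8.55 [ 0.47328769 -0.30815664  0.13901408] 0.04721675933270061 0.0
[260. 182.] 27 [[ 0.47487334 -0.30818901  0.02      ]] [[260.77619732 243.94564043]]
spindle above [-0.6401 -1.9884 -0.0344]
```

View pics/w5.png

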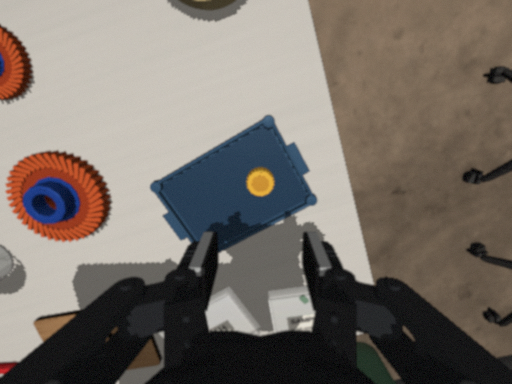

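The cap stands upright in the tray at (260,182). Now the flange.

send_rows:
  targets:
    - {"linear":[-0.0457,-0.142,-0.004],"spin":0,"hand":0.6}
    - {"linear":[-0.0457,-0.142,-0.004],"spin":0,"hand":0.6}
    - {"linear":[-0.0457,-0.142,-0.004],"spin":0,"hand":0.6}
    - {"linear":[-0.0457,-0.142,-0.004],"spin":0,"hand":0.6}
    - {"linear":[-0.0457,-0.142,-0.004],"spin":0,"hand":0.6}
    - {"linear":[-0.0457,-0.142,-0.004],"spin":0,"hand":0.6}
    - {"linear":[-0.0457,-0.142,-0.004],"spin":0,"hand":0.6}
    - {"linear":[-0.0457,-0.142,-0.004],"spin":0,"hand":0.6}
    - {"linear":[-0.0457,-0.142,-0.004],"spin":0,"hand":0.6}
    - {"linear":[-0.0457,-0.142,0],"spin":0,"hand":0.6}

```text
t: 9.6
eef_pos: [0.4726, 0.1405, 0.1498]
tcp_rot: [3.102, -0.484, -0.003]
force: [1.9, 0.5, 0.3]
grip_width: 0.0515
grasp_force: 0.0
```

send_rows:
  targets:
    - {"linear":[-0.0457,-0.142,0],"spin":0,"hand":0.6}
    - {"linear":[-0.0457,-0.142,0],"spin":0,"hand":0.6}
    - {"linear":[-0.0457,-0.142,0],"spin":0,"hand":0.6}
    - {"linear":[-0.0457,-0.142,0],"spin":0,"hand":0.6}
    - {"linear":[0,0,0],"spin":0,"hand":0.6}
    - {"linear":[0,0,0],"spin":0,"hand":0.6}
    - {"linear":[0,0,0],"spin":0,"hand":0.6}

```text
t: 10.3
eef_pos: [0.4727, 0.3169, 0.1497]
tcp_rot: [3.101, -0.485, -0.003]
force: [-0.5, -0.4, 0.0]
grip_width: 0.0512
grasp_force: 0.0
```

```bash
python3 - <<'E'
from h import *
from bench import env
s=env.read_state();c=env.get_calibration("wrist");im,d=env.capture("wrist")
print(s["t"],s["eef_pos"],pix(c,(.473,.319,.099)),pix(c,(.473,.319,.088)))
p=pix(c,(.473,.319,.088))[0].astype(int);x0,y0=p-[70,70]
cv2.imwrite("pics/w6.png",cv2.resize(im[y0:y0+140,x0:x0+140],None,fx=4,fy=4,interpolation=cv2.INTER_CUBIC)[:,:,::-1]);print(x0,y0)
print(togo(s,(.473,.319,.077)))
E
```

```text
10.3 [0.47265798 0.31689619 0.14967905] [[257.51192509 210.56979496]] [[257.58897677 205.20468362]]
187 135
[-0.0008 -0.0077  0.2422]
```

View pics/w6.png

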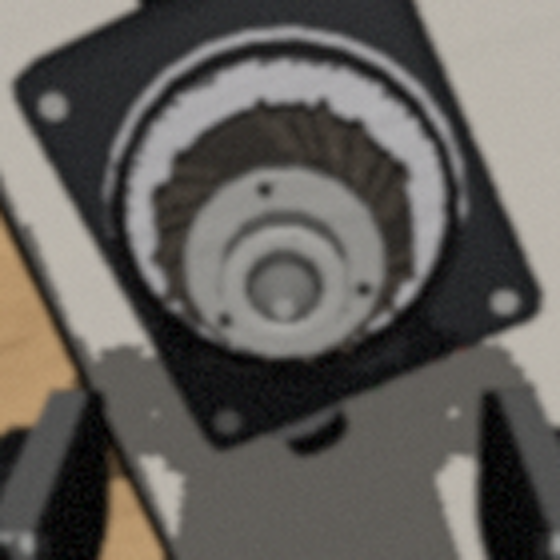

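The shaft tip is at about (258,209) and the boss top centre at (259,204) in the full image, within about 1 mm of the estimate. I'll descend on the boss.

send_rows:
  targets:
    - {"linear":[0.002,-0.006,0.06],"spin":0,"hand":0.6}
    - {"linear":[0,0,0.07],"spin":0,"hand":0.6}
    - {"linear":[0,0,0.06],"spin":0,"hand":0.6}
    - {"linear":[0,0,0.03],"spin":0,"hand":0.6}
    - {"linear":[0,0,0.014],"spin":0,"hand":0.6}
    - {"linear":[0,0,0.006],"spin":0,"hand":0.6}
    - {"linear":[0,0,0],"spin":0,"hand":0.6}
    - {"linear":[0,0,0],"spin":0,"hand":0.6}
    - {"linear":[0,0,0],"spin":0,"hand":0.6}

```text
t: 11.25
eef_pos: [0.4746, 0.3198, 0.0796]
tcp_rot: [-3.103, 0.484, -0.001]
force: [-0.3, -0.5, 0.1]
grip_width: 0.0514
grasp_force: 0.0
```

send_rows:
  targets:
    - {"linear":[0,0,0],"spin":0,"hand":0}
    - {"linear":[0,0,0],"spin":0,"hand":0}
    - {"linear":[0,0,0],"spin":0,"hand":0}
    - {"linear":[0,0,0],"spin":0,"hand":0}
    - {"linear":[0,0,0],"spin":0,"hand":0}

```text
t: 11.75
eef_pos: [0.4744, 0.3194, 0.0794]
tcp_rot: [3.104, -0.484, 0.0]
force: [-2.0, -1.8, 5.0]
grip_width: 0.0238
grasp_force: 39.2
```

send_rows:
  targets:
    - {"linear":[0,0,-0.015],"spin":0,"hand":0}
    - {"linear":[0,0,-0.03],"spin":0,"hand":0}
    - {"linear":[0,0,-0.05],"spin":0,"hand":0}
    - {"linear":[0,0,-0.08],"spin":0,"hand":0}
    - {"linear":[0,0,-0.08],"spin":0,"hand":0}
    - {"linear":[0,0,0],"spin":0,"hand":0}
    - {"linear":[0,0,0],"spin":0,"hand":0}

```text
t: 12.45
eef_pos: [0.4742, 0.3197, 0.1557]
tcp_rot: [-3.103, 0.485, -0.0]
force: [-0.2, -0.6, -0.9]
grip_width: 0.0235
grasp_force: 39.3
```

```bash
python3 - <<'E'
from h import *
from bench import env
s=env.read_state();c=env.get_calibration("wrist");im,d=env.capture("wrist");cv2.imwrite("pics/w7.png",im[:,:,::-1])
print(s["t"],s["eef_pos"],s["grip_width"],s["grasp_force"])
T=np.array([.4685,-.279,0]);a=np.radians(12);ty=np.array([-np.sin(a),np.cos(a),0])
print(T+.03*ty,togo(s,T+.03*ty+[0,0,.16]))
E
```

```text
12.45 [0.47417796 0.31966966 0.15573539] 0.02345575079477351 39.2664990691992
[ 0.46226265 -0.24965557  0.        ] [ 0.5414  1.8193 -0.0167]
```

View pics/w7.png

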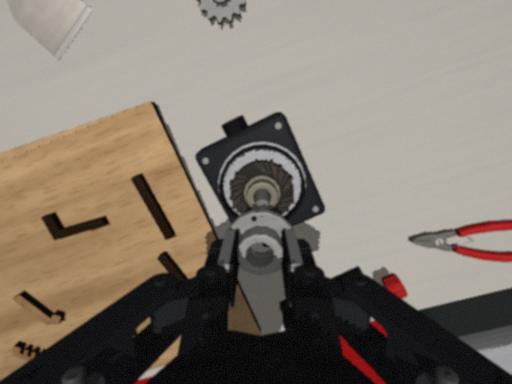

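The flange is held at (262,250) and level, and the worn wheel stays on the spindle. I'll carry the flange to the tray.

send_rows:
  targets:
    - {"linear":[0.0416,0.14,0],"spin":0,"hand":0}
    - {"linear":[0.0416,0.14,0],"spin":0,"hand":0}
    - {"linear":[0.0416,0.14,0],"spin":0,"hand":0}
    - {"linear":[0.0416,0.14,0],"spin":0,"hand":0}
    - {"linear":[0.0416,0.14,0],"spin":0,"hand":0}
    - {"linear":[0.0416,0.14,0],"spin":0,"hand":0}
    - {"linear":[0.0416,0.14,0],"spin":0,"hand":0}
    - {"linear":[0.0416,0.14,0],"spin":0,"hand":0}
    - {"linear":[0.0416,0.14,0],"spin":0,"hand":0}
    - {"linear":[0.0416,0.14,0],"spin":0,"hand":0}

```text
t: 13.5
eef_pos: [0.464, -0.1202, 0.1543]
tcp_rot: [3.104, -0.485, -0.004]
force: [1.8, 0.7, -0.6]
grip_width: 0.024
grasp_force: 39.3
```

send_rows:
  targets:
    - {"linear":[0.0416,0.14,0],"spin":0,"hand":0}
    - {"linear":[0.0416,0.14,0],"spin":0,"hand":0}
    - {"linear":[0.0416,0.14,0.05],"spin":0,"hand":0}
    - {"linear":[0,0,0.1],"spin":0,"hand":0}
    - {"linear":[0,0,0.1],"spin":0,"hand":0}
    - {"linear":[0,0,0.1],"spin":0,"hand":0}
    - {"linear":[0,0,0.05],"spin":0,"hand":0}
    - {"linear":[0,0,0],"spin":0,"hand":0}
    - {"linear":[0,0,0],"spin":0,"hand":0}
    - {"linear":[0,0,0],"spin":0,"hand":0}

```text
t: 14.5
eef_pos: [0.4631, -0.2501, 0.0362]
tcp_rot: [3.104, -0.484, 0.003]
force: [0.3, -0.3, -0.3]
grip_width: 0.0234
grasp_force: 39.4
```

send_rows:
  targets:
    - {"linear":[0,0,0.03],"spin":0,"hand":0}
    - {"linear":[0,0,0.025],"spin":0,"hand":0}
    - {"linear":[0,0,0.012],"spin":0,"hand":0}
    - {"linear":[0,0,0.006],"spin":0,"hand":0}
    - {"linear":[0,0,0],"spin":0,"hand":0}
    - {"linear":[0,0,0],"spin":0,"hand":0}

```text
t: 15.1
eef_pos: [0.462, -0.25, 0.0137]
tcp_rot: [-3.104, 0.485, 0.001]
force: [-2.0, -0.0, 3.6]
grip_width: 0.0239
grasp_force: 39.8
```

send_rows:
  targets:
    - {"linear":[0,0,0],"spin":0,"hand":0.5}
    - {"linear":[0,0,0],"spin":0,"hand":0.5}
    - {"linear":[0,0,0],"spin":0,"hand":0.5}
    - {"linear":[0,0,0],"spin":0,"hand":0.5}
    - {"linear":[0,0,-0.05],"spin":0,"hand":0.5}
    - {"linear":[0,0,-0.12],"spin":0,"hand":0.5}
    - {"linear":[0,0,-0.14],"spin":0,"hand":0.5}
    - {"linear":[0,0,-0.14],"spin":0,"hand":0.5}
    - {"linear":[0,0,0],"spin":0,"hand":0.5}
    - {"linear":[0,0,0],"spin":0,"hand":0.5}

```text
t: 16.1
eef_pos: [0.4628, -0.25, 0.1496]
tcp_rot: [-3.104, 0.485, -0.005]
force: [0.3, 0.1, -1.0]
grip_width: 0.0426
grasp_force: 0.0
```

```bash
python3 - <<'E'
from h import *
from bench import env
s=env.read_state();c=env.get_calibration("wrist");im,d=env.capture("wrist");cv2.imwrite("pics/w8.png",im[:,:,::-1])
print(s["t"],s["eef_pos"],s["grip_width"])
b=blobs(im,(20,130,90),(34,255,255),100)[0];p,w=topc(b[2]);print(p,w,ray(c,p,.02))
print("spindle above",togo(s,(.4743,.3195,.15)))
E
```

```text
16.1 [ 0.46278334 -0.24995366  0.14958609] 0.04256174974835476
[312.5 152.5] 28 [[ 0.47492658 -0.30698199  0.02      ]]
spindle above [-5.4260e-01 -1.8194e+00 -1.7000e-03]
```

View pics/w8.png

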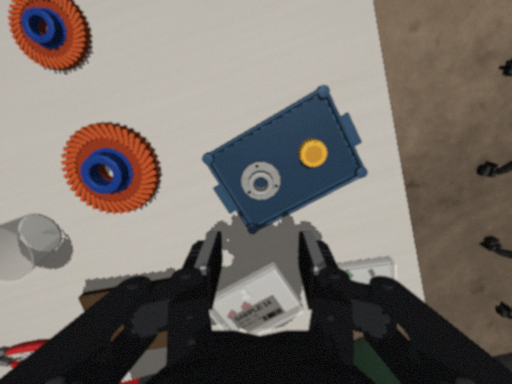

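The flange lies flat, boss up, at (260,181), beside the cap at (313,152). Now the worn wheel.

send_rows:
  targets:
    - {"linear":[-0.0417,-0.14,0],"spin":0,"hand":0.6}
    - {"linear":[-0.0417,-0.14,0],"spin":0,"hand":0.6}
    - {"linear":[-0.0417,-0.14,0],"spin":0,"hand":0.6}
    - {"linear":[-0.0417,-0.14,0],"spin":0,"hand":0.6}
    - {"linear":[-0.0417,-0.14,0],"spin":0,"hand":0.6}
    - {"linear":[-0.0417,-0.14,0],"spin":0,"hand":0.6}
    - {"linear":[-0.0417,-0.14,0],"spin":0,"hand":0.6}
    - {"linear":[-0.0417,-0.14,0],"spin":0,"hand":0.6}
    - {"linear":[-0.0417,-0.14,0],"spin":0,"hand":0.6}
    - {"linear":[-0.0417,-0.14,0],"spin":0,"hand":0.6}

```text
t: 17.15
eef_pos: [0.4701, 0.1894, 0.1468]
tcp_rot: [3.101, -0.484, -0.004]
force: [1.2, -0.2, -0.1]
grip_width: 0.0511
grasp_force: 0.0
```

send_rows:
  targets:
    - {"linear":[-0.0417,-0.14,0],"spin":0,"hand":0.6}
    - {"linear":[-0.0417,-0.14,0],"spin":0,"hand":0.6}
    - {"linear":[-0.0417,-0.14,0],"spin":0,"hand":0.6}
    - {"linear":[0,0,0],"spin":0,"hand":0.6}
    - {"linear":[0,0,0],"spin":0,"hand":0.6}
    - {"linear":[0,0,0],"spin":0,"hand":0.6}
    - {"linear":[0,0,0],"spin":0,"hand":0.6}

```text
t: 17.85
eef_pos: [0.4737, 0.3182, 0.148]
tcp_rot: [3.102, -0.487, -0.001]
force: [1.0, -1.2, 0.1]
grip_width: 0.051
grasp_force: 0.0
```

```bash
python3 - <<'E'
from h import *
from bench import env
s=env.read_state();c=env.get_calibration("wrist");im,d=env.capture("wrist");cv2.imwrite("pics/w9.png",im[:,:,::-1])
print(s["t"],s["eef_pos"],pix(c,(.4743,.3195,.099)),togo(s,(.4743,.3195,.061)))
E
```

```text
17.85 [0.47373563 0.31817727 0.14799598] [[258.51456487 210.93705742]] [ 0.0006 -0.0052  0.29  ]
```

send_rows:
  targets:
    - {"linear":[0,-0.004,0.06],"spin":0,"hand":0.6}
    - {"linear":[0,0,0.08],"spin":0,"hand":0.6}
    - {"linear":[0,0,0.08],"spin":0,"hand":0.6}
    - {"linear":[0,0,0.04],"spin":0,"hand":0.6}
    - {"linear":[0,0,0.02],"spin":0,"hand":0.6}
    - {"linear":[0,0,0.008],"spin":0,"hand":0.6}
    - {"linear":[0,0,0],"spin":0,"hand":0.6}
    - {"linear":[0,0,0],"spin":0,"hand":0.6}
    - {"linear":[0,0,0],"spin":0,"hand":0.6}

```text
t: 18.8
eef_pos: [0.4747, 0.3212, 0.063]
tcp_rot: [-3.103, 0.484, -0.002]
force: [0.4, -0.2, -0.2]
grip_width: 0.0511
grasp_force: 0.0
```

send_rows:
  targets:
    - {"linear":[0,0,0],"spin":0,"hand":0}
    - {"linear":[0,0,0],"spin":0,"hand":0}
    - {"linear":[0,0,0],"spin":0,"hand":0}
    - {"linear":[0,0,0],"spin":0,"hand":0}
    - {"linear":[0,0,0],"spin":0,"hand":0}

```text
t: 19.3
eef_pos: [0.474, 0.3198, 0.063]
tcp_rot: [3.102, -0.484, -0.001]
force: [-0.7, -2.1, 5.0]
grip_width: 0.0255
grasp_force: 38.9
```

send_rows:
  targets:
    - {"linear":[0,0,-0.015],"spin":0,"hand":0}
    - {"linear":[0,0,-0.03],"spin":0,"hand":0}
    - {"linear":[0,0,-0.05],"spin":0,"hand":0}
    - {"linear":[0,0,-0.08],"spin":0,"hand":0}
    - {"linear":[0,0,-0.08],"spin":0,"hand":0}
    - {"linear":[0,0,-0.06],"spin":0,"hand":0}
    - {"linear":[0,0,0],"spin":0,"hand":0}
    - {"linear":[0,0,0],"spin":0,"hand":0}

```text
t: 20.1
eef_pos: [0.4741, 0.3209, 0.1567]
tcp_rot: [-3.103, 0.485, 0.0]
force: [0.3, 0.1, -2.0]
grip_width: 0.0251
grasp_force: 39.5
```

```bash
python3 - <<'E'
from h import *
from bench import env
s=env.read_state();c=env.get_calibration("wrist");im,d=env.capture("wrist");cv2.imwrite("pics/w10.png",im[:,:,::-1])
print(s["t"],s["eef_pos"],s["grip_width"],s["grasp_force"],pix(c,(.4743,.3195,.099)),pix(c,(.4743,.3195,.048)))
p=pix(c,(.4743,.3195,.075))[0].astype(int);x0,y0=p-[60,60];print(x0,y0)
cv2.imwrite("pics/w10c.png",cv2.resize(im[y0:y0+120,x0:x0+120],None,fx=5,fy=5,interpolation=cv2.INTER_CUBIC)[:,:,::-1])
print(togo(s,(.652,.0925,.16)))
E
```

```text
20.1 [0.47410061 0.32093714 0.15667974] 0.025118839392308513 39.54233855009079 [[262.38105801 206.04005229]] [[261.9837797  186.28176912]]
202 135
[ 0.797   0.5442 -0.0118]
```

View pics/w10c.png

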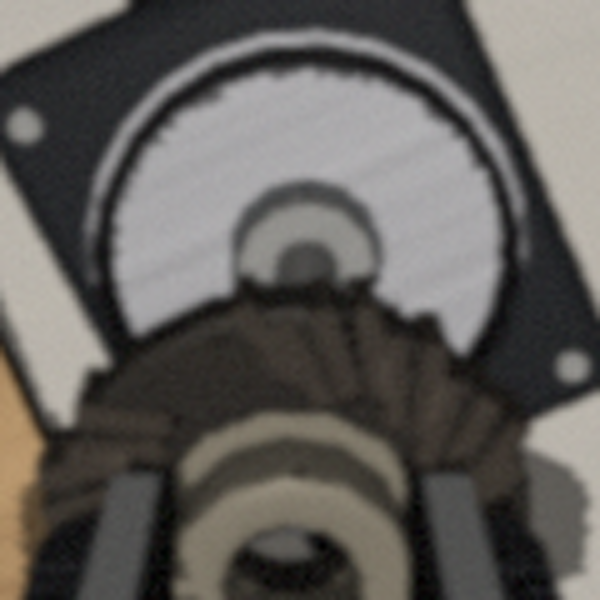

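The wheel is held and the bare shaft is visible at u≈263, against 262 predicted. I'll carry the wheel to the reject tray.

send_rows:
  targets:
    - {"linear":[0.114,0.078,0],"spin":0,"hand":0}
    - {"linear":[0.114,0.078,0],"spin":0,"hand":0}
    - {"linear":[0.114,0.078,0],"spin":0,"hand":0}
    - {"linear":[0.114,0.078,0],"spin":0,"hand":0}
    - {"linear":[0.114,0.078,0],"spin":0,"hand":0}
    - {"linear":[0.114,0.078,0],"spin":0,"hand":0}
    - {"linear":[0.113,0.077,0],"spin":0,"hand":0}
    - {"linear":[0,0,0],"spin":0,"hand":0}
    - {"linear":[0,0,0],"spin":0,"hand":0}
    - {"linear":[0,0,0],"spin":0,"hand":0}

```text
t: 21.15
eef_pos: [0.6513, 0.0927, 0.1554]
tcp_rot: [3.103, -0.484, -0.003]
force: [0.3, 0.7, -0.8]
grip_width: 0.0255
grasp_force: 39.6
```

```bash
python3 - <<'E'
from h import *
from bench import env
s=env.read_state();c=env.get_calibration("wrist");im,d=env.capture("wrist");cv2.imwrite("pics/w11.png",im[:,:,::-1])
print(s["t"],s["eef_pos"],s["grip_width"],s["grasp_force"])
for b in blobs(im,(0,150,40),(3,255,255),1500)[:2]: print(b[0],b[1],*world(c,b[2],.011))
print(togo(s,(.652,.0925,.02)))
E
```

```text
21.15 [0.65126981 0.09265161 0.15542743] 0.02552505459365763 39.57289785146713
(256.92664218686247, 161.42252141982866) 8170.0 [0.6559 0.0953] [120.5 107. ] 85.6
[ 0.0033 -0.0007  0.4514]
```

send_rows:
  targets:
    - {"linear":[0.01,0,0.06],"spin":0,"hand":0}
    - {"linear":[0,0,0.1],"spin":0,"hand":0}
    - {"linear":[0,0,0.1],"spin":0,"hand":0}
    - {"linear":[0,0,0.09],"spin":0,"hand":0}
    - {"linear":[0,0,0.05],"spin":0,"hand":0}
    - {"linear":[0,0,0.02],"spin":0,"hand":0}
    - {"linear":[0,0,0.015],"spin":0,"hand":0}
    - {"linear":[0,0,0.008],"spin":0,"hand":0}
    - {"linear":[0,0,0],"spin":0,"hand":0}
    - {"linear":[0,0,0],"spin":0,"hand":0}

```text
t: 22.2
eef_pos: [0.6556, 0.0914, 0.0248]
tcp_rot: [-3.103, 0.484, -0.003]
force: [0.5, -0.7, -0.7]
grip_width: 0.0256
grasp_force: 39.6
```

send_rows:
  targets:
    - {"linear":[0,0,0.008],"spin":0,"hand":0}
    - {"linear":[0,0,0.006],"spin":0,"hand":0}
    - {"linear":[0,0,0.004],"spin":0,"hand":0}
    - {"linear":[0,0,0],"spin":0,"hand":0}
    - {"linear":[0,0,0],"spin":0,"hand":0}

```text
t: 22.7
eef_pos: [0.6553, 0.0913, 0.0191]
tcp_rot: [-3.104, 0.484, -0.001]
force: [-2.5, 0.7, 5.0]
grip_width: 0.0255
grasp_force: 40.1
```

Contact with the tray floor (5 N). I'll release and lift.

send_rows:
  targets:
    - {"linear":[0,0,0],"spin":0,"hand":0.5}
    - {"linear":[0,0,0],"spin":0,"hand":0.5}
    - {"linear":[0,0,0],"spin":0,"hand":0.5}
    - {"linear":[0,0,0],"spin":0,"hand":0.5}
    - {"linear":[0,0,-0.05],"spin":0,"hand":0.5}
    - {"linear":[0,0,-0.12],"spin":0,"hand":0.5}
    - {"linear":[0,0,-0.14],"spin":0,"hand":0.5}
    - {"linear":[0,0,-0.14],"spin":0,"hand":0.5}
    - {"linear":[0,0,0],"spin":0,"hand":0.5}
    - {"linear":[0,0,0],"spin":0,"hand":0.5}

```text
t: 23.7
eef_pos: [0.6556, 0.0915, 0.156]
tcp_rot: [-3.102, 0.485, -0.006]
force: [-0.1, -0.9, 0.5]
grip_width: 0.0427
grasp_force: 0.0
```

```bash
python3 - <<'E'
from h import *
from bench import env
s=env.read_state();c=env.get_calibration("wrist");im,d=env.capture("wrist");cv2.imwrite("pics/w12.png",im[:,:,::-1])
print(s["t"],s["eef_pos"],s["grip_width"],pix(c,(.6553,.0913,.026)))
for b in blobs(im,(0,150,40),(3,255,255),1500)[:1]: print(b[0],b[1],*world(c,b[2],.011))
print(togo(s,(.650,-.1145,.15)))
E
```

```text
23.7 [0.65563699 0.09149995 0.15595357] 0.0426942133948281 [[261.0888319 181.3097753]]
(257.5002378525314, 174.564916751614) 9810.0 [0.656  0.0954] [120.5 107.6] 85.5
[0.1915 0.6597 0.0185]
```

View pics/w12.png

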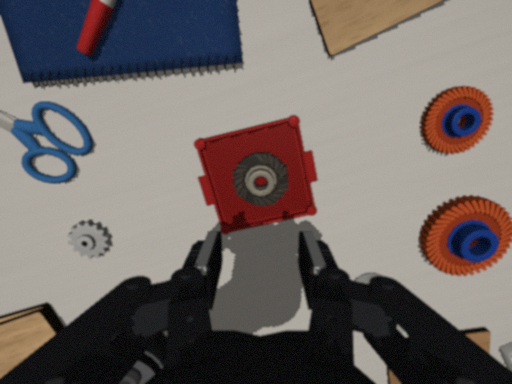

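The worn wheel lies flat in the red tray, hub up, at (260,180). The new wheel is the small one at (458,119).

send_rows:
  targets:
    - {"linear":[0.0383,0.132,0],"spin":0,"hand":0.6}
    - {"linear":[0.0383,0.132,0],"spin":0,"hand":0.6}
    - {"linear":[0.0383,0.132,0],"spin":0,"hand":0.6}
    - {"linear":[0.0383,0.132,0],"spin":0,"hand":0.6}
    - {"linear":[0.0383,0.132,0.01],"spin":0,"hand":0.6}
    - {"linear":[0,0,0],"spin":0,"hand":0.6}
    - {"linear":[0,0,0],"spin":0,"hand":0.6}
    - {"linear":[0,0,0],"spin":0,"hand":0.6}

```text
t: 24.55
eef_pos: [0.649, -0.1142, 0.1494]
tcp_rot: [3.104, -0.484, -0.003]
force: [-0.3, -0.4, -0.4]
grip_width: 0.0513
grasp_force: 0.0
```

```bash
python3 - <<'E'
from h import *
from bench import env
s=env.read_state();c=env.get_calibration("wrist");im,d=env.capture("wrist");cv2.imwrite("pics/w13.png",im[:,:,::-1])
print(s["t"],s["eef_pos"],s["tcp_rot"])
for b in blobs(im,(3,150,80),(16,255,255),300)[:3]: print("or",b[0],b[1],*world(c,b[2],.007))
for b in blobs(im,(105,150,50),(124,255,255),150)[:4]:
    p,w=topc(b[2]);print("hub",b[0],b[1],w,ray(c,p,.022),*world(c,b[2],.022))
E
```

```text
24.55 [ 0.64904721 -0.11415377  0.14936575] [ 3.10392901e+00 -4.83661169e-01 -2.78285856e-03]
or (257.9979264844486, 175.16839459629279) 2652.5 [ 0.651  -0.1122] [62.9 62.7] 72.3
or (282.34357923497265, 283.3608265027322) 976.0 [ 0.5144 -0.0966] [74.  91.4] 85.0
hub (11.466033873069048, 85.22566536385631) 1791.0 35 [[0.7833781  0.07549597 0.022     ]] [0.8056 0.0603] [29.6 90.8] 56.2
hub (288.97697468740466, 286.5) 1093.0 38 [[ 0.51992631 -0.10642197  0.022     ]] [ 0.52   -0.1064] [41.8 50.7] 72.4
hub (258.0324459234609, 176.7931225734886) 601.0 29 [[ 0.65384301 -0.11325579  0.022     ]] [ 0.6541 -0.1133] [27.9 28. ] 26.8
```

```bash
cat >> h.py <<'E'
def cloud(c,d):
    v,u=np.mgrid[:d.shape[0],:d.shape[1]];uv=np.c_[u.ravel(),v.ravel()].astype(float)
    n=cv2.undistortPoints(uv.reshape(-1,1,2),c["K"],np.array(c["distortion"])).reshape(-1,2)
    P=(np.c_[n,np.ones(len(n))]*d.reshape(-1,1)-c["t"])@c["R"]; P[d.ravel()<=0]=9
    return P.reshape(*d.shape,3)
E
python3 - <<'E'
from h import *
from bench import env
s=env.read_state();c=env.get_calibration("wrist");im,d=env.capture("wrist")
P=cloud(c,d);near=np.hypot(P[...,0]-.652,P[...,1]+.113)<.045
for lo,hi in((.017,.028),(.005,.014)):
    m=near&(P[...,2]>lo)&(P[...,2]<hi);q=P[m];r=cv2.minAreaRect((q[:,:2]*1000).astype(np.float32));e=cv2.minEnclosingCircle((q[:,:2]*1000).astype(np.float32))
    print(lo,m.sum(),q.mean(0).round(4),np.median(q[:,2]),r,e)
hsv=cv2.cvtColor(im,cv2.COLOR_RGB2HSV)
for v in range(158,198,3):print(v,[tuple(int(k) for k in hsv[v,u]) for u in(258,)],P[v,258].round(4))
E
```

```text
0.017 419 [ 0.6518 -0.1123  0.021 ] 0.02109451277045824 ((651.3232421875, -111.95036315917969), (26.098806381225586, 27.168813705444336), 72.8338851928711) ((651.145751953125, -112.05921173095703), 13.867204666137695)
0.005 2345 [ 0.6528 -0.1127  0.0099] 0.009956561720157483 ((651.0930786132812, -112.20575714111328), (65.16917419433594, 64.41429138183594), 36.184898376464844) ((651.0119018554688, -112.01721954345703), 32.89336013793945)
158 [(7, 196, 138)] [ 0.6698 -0.1178  0.0092]
161 [(176, 137, 123)] [ 0.667  -0.1169  0.0099]
164 [(112, 190, 102)] [ 0.6643 -0.116   0.0109]
167 [(111, 174, 120)] [ 0.6635 -0.1159  0.021 ]
170 [(111, 186, 125)] [ 0.6608 -0.115   0.0216]
173 [(170, 6, 129)] [ 0.6519 -0.112  -0.0028]
176 [(19, 20, 178)] [ 0.649  -0.111  -0.0018]
179 [(20, 17, 177)] [ 6.463e-01 -1.102e-01  4.000e-04]
182 [(8, 51, 111)] [ 0.644  -0.1095  0.0035]
185 [(114, 188, 65)] [ 0.6438 -0.1095  0.0139]
188 [(111, 177, 127)] [ 0.643  -0.1093  0.0214]
191 [(115, 168, 114)] [ 0.6396 -0.1082  0.0203]
194 [(6, 196, 134)] [ 0.6327 -0.1059  0.0085]
197 [(8, 207, 127)] [ 0.6299 -0.105   0.0096]
```

send_rows:
  targets:
    - {"linear":[0.005,-0.008,0.06],"spin":0,"hand":0.6}
    - {"linear":[0,0,0.1],"spin":0,"hand":0.6}
    - {"linear":[0,0,0.1],"spin":0,"hand":0.6}
    - {"linear":[0,0,0.09],"spin":0,"hand":0.6}
    - {"linear":[0,0,0.05],"spin":0,"hand":0.6}
    - {"linear":[0,0,0.03],"spin":0,"hand":0.6}
    - {"linear":[0,0,0.012],"spin":0,"hand":0.6}
    - {"linear":[0,0,0],"spin":0,"hand":0.6}
    - {"linear":[0,0,0],"spin":0,"hand":0.6}
    - {"linear":[0,0,0],"spin":0,"hand":0.6}

```text
t: 25.65
eef_pos: [0.6523, -0.113, 0.019]
tcp_rot: [-3.104, 0.484, -0.004]
force: [0.3, 0.7, 0.0]
grip_width: 0.0512
grasp_force: 0.0
```

send_rows:
  targets:
    - {"linear":[-0.002,-0.003,0.007],"spin":0,"hand":0.6}
    - {"linear":[0,0,0.006],"spin":0,"hand":0.6}
    - {"linear":[0,0,0],"spin":0,"hand":0.6}
    - {"linear":[0,0,0],"spin":0,"hand":0.6}
    - {"linear":[0,0,0],"spin":0,"hand":0}
    - {"linear":[0,0,0],"spin":0,"hand":0}
    - {"linear":[0,0,0],"spin":0,"hand":0}
    - {"linear":[0,0,0],"spin":0,"hand":0}
    - {"linear":[0,0,0],"spin":0,"hand":0}
    - {"linear":[0,0,0],"spin":0,"hand":0}

```text
t: 26.65
eef_pos: [0.6515, -0.112, 0.0142]
tcp_rot: [3.104, -0.485, 0.001]
force: [-0.2, -0.1, 2.8]
grip_width: 0.0255
grasp_force: 39.3
```

send_rows:
  targets:
    - {"linear":[0,0,-0.015],"spin":0,"hand":0}
    - {"linear":[0,0,-0.06],"spin":0,"hand":0}
    - {"linear":[0,0,-0.12],"spin":0,"hand":0}
    - {"linear":[0,0,-0.14],"spin":0,"hand":0}
    - {"linear":[0,0,-0.12],"spin":0,"hand":0}
    - {"linear":[0,0,-0.03],"spin":0,"hand":0}
    - {"linear":[0,0,0],"spin":0,"hand":0}
    - {"linear":[0,0,0],"spin":0,"hand":0}

```text
t: 27.45
eef_pos: [0.65, -0.1118, 0.1573]
tcp_rot: [-3.104, 0.486, 0.005]
force: [-0.8, 0.3, -1.5]
grip_width: 0.0256
grasp_force: 39.4
```

```bash
cat >> h.py <<'E'
def tcloud(s,c,d): # points in the tool frame
    return (cloud(c,d)-s["eef_pos"])@Rn.from_rotvec(s["tcp_rot"]).as_matrix()
E
python3 - <<'E'
from h import *
from bench import env
s=env.read_state();c=env.get_calibration("wrist");im,d=env.capture("wrist");cv2.imwrite("pics/w14.png",im[:,:,::-1])
print(s["t"],s["eef_pos"],s["grip_width"],s["grasp_force"])
Q=tcloud(s,c,d);hsv=cv2.cvtColor(im,cv2.COLOR_RGB2HSV)
for nm,lo,hi in(("or",(3,150,40),(16,255,255)),("hub",(105,130,40),(124,255,255))):
    m=(cv2.inRange(hsv,lo,hi)>0)&(abs(Q[...,2])<.03)&(np.hypot(Q[...,0],Q[...,1])<.05)
    q=Q[m];print(nm,m.sum(),q.min(0).round(4),q.max(0).round(4),np.median(q,0).round(4))
print(togo(s,(.474,.3195,.15)))
E
```

```text
27.45 [ 0.65001672 -0.11177821  0.15733958] 0.02558227427073738 39.44264022633433
or 4350 [-0.033  -0.0324 -0.0297] [0.0327 0.0315 0.0133] [ 0.0155 -0.0005  0.0043]
hub 1952 [-0.0125 -0.0141 -0.0137] [0.0162 0.0126 0.0094] [ 0.0053 -0.0005 -0.0063]
[-0.9977 -1.1897  0.0276]
```

send_rows:
  targets:
    - {"linear":[-0.0907,-0.1082,0],"spin":0,"hand":0}
    - {"linear":[-0.0907,-0.1082,0],"spin":0,"hand":0}
    - {"linear":[-0.0907,-0.1082,0],"spin":0,"hand":0}
    - {"linear":[-0.0907,-0.1082,0],"spin":0,"hand":0}
    - {"linear":[-0.0907,-0.1082,0],"spin":0,"hand":0}
    - {"linear":[-0.0907,-0.1082,0],"spin":0,"hand":0}
    - {"linear":[-0.0907,-0.1082,0],"spin":0,"hand":0}
    - {"linear":[-0.0907,-0.1082,0],"spin":0,"hand":0}
    - {"linear":[-0.0907,-0.1082,0],"spin":0,"hand":0}

```text
t: 28.4
eef_pos: [0.5053, 0.2417, 0.1572]
tcp_rot: [3.101, -0.485, -0.004]
force: [0.9, 0.3, -0.5]
grip_width: 0.0253
grasp_force: 39.5
```

send_rows:
  targets:
    - {"linear":[-0.0907,-0.1082,0],"spin":0,"hand":0}
    - {"linear":[-0.0907,-0.1082,0],"spin":0,"hand":0}
    - {"linear":[0,0,0],"spin":0,"hand":0}
    - {"linear":[0,0,0],"spin":0,"hand":0}
    - {"linear":[0,0,0],"spin":0,"hand":0}
    - {"linear":[0,0,0],"spin":0,"hand":0}

```text
t: 29.0
eef_pos: [0.4752, 0.318, 0.1586]
tcp_rot: [3.102, -0.487, -0.001]
force: [0.3, -0.7, -0.6]
grip_width: 0.0258
grasp_force: 39.5
```

```bash
python3 - <<'E'
from h import *
from bench import env
for k in range(2):
    s=env.read_state();c=env.get_calibration("wrist");im,d=env.capture("wrist")
    print(s["t"],s["eef_pos"],s["tcp_rot"],s["grip_width"])
    P=cloud(c,d);near=np.hypot(P[...,0]-.474,P[...,1]-.3195)<.02
    for lo,hi in((.055,.089),(.09,.103)):
        m=near&(P[...,2]>lo)&(P[...,2]<hi)
        if m.any(): print(lo,m.sum(),P[m].min(0).round(4),P[m].max(0).round(4),P[m].mean(0).round(4),"px",np.argwhere(m).min(0),np.argwhere(m).max(0))
    print(togo(s,(.474,.3195,.12)))
cv2.imwrite("pics/w15.png",im[:,:,::-1])
E
```

```text
29.0 [0.47523031 0.31798704 0.15864322] [ 3.10223738e+00 -4.87165727e-01 -1.37398027e-03] 0.025809701458116893
[-0.0054 -0.0037  0.1288]
29.05 [0.47536492 0.31808776 0.15891701] [ 3.10277404e+00 -4.87393999e-01 -8.29592546e-04] 0.025722531766210414
[-0.0057 -0.0032  0.1297]
```

send_rows:
  targets:
    - {"linear":[-0.1,0,0],"spin":0,"hand":0}
    - {"linear":[-0.1,0,0],"spin":0,"hand":0}
    - {"linear":[0,0,0],"spin":0,"hand":0}
    - {"linear":[0,0,0],"spin":0,"hand":0}
    - {"linear":[0,0,0],"spin":0,"hand":0}
    - {"linear":[0,0,0],"spin":0,"hand":0}
    - {"linear":[0,0,0],"spin":0,"hand":0}

```text
t: 29.8
eef_pos: [0.4185, 0.3373, 0.1592]
tcp_rot: [3.104, -0.486, -0.0]
force: [-0.2, -0.0, -0.5]
grip_width: 0.0258
grasp_force: 39.5
```

```bash
python3 - <<'E'
from h import *
from bench import env
for k in range(2):
    s=env.read_state();c=env.get_calibration("wrist");im,d=env.capture("wrist")
    print(s["t"],s["eef_pos"],s["tcp_rot"])
    P=cloud(c,d);R=Rn.from_rotvec(s["tcp_rot"]).as_matrix()
    near=np.hypot(P[...,0]-.474,P[...,1]-.3195)<.02
    for lo,hi in((.038,.052),(.055,.089),(.09,.103)):
        m=near&(P[...,2]>lo)&(P[...,2]<hi)
        if m.any():
            T=(P[m]-s["eef_pos"])@R
            print(lo,m.sum(),"tool min",T.min(0).round(4),"max",T.max(0).round(4),"world mean",P[m].mean(0).round(4),"px",np.argwhere(m).min(0)[::-1],np.argwhere(m).max(0)[::-1])
p=pix(c,(.474,.3195,.075))[0].astype(int);x0,y0=p-60;print(x0,y0,pix(c,[(.474,.3195,.099),(.474,.3195,.048)]))
cv2.imwrite("pics/w16c.png",cv2.resize(im[y0:y0+120,x0:x0+120],None,fx=5,fy=5,interpolation=cv2.INTER_CUBIC)[:,:,::-1])
cv2.imwrite("pics/w16.png",im[:,:,::-1]);np.save("pics/w16d.npy",d)
E
```

```text
29.8 [0.41850432 0.33728826 0.15916813] [ 3.10354710e+00 -4.86381933e-01 -1.36241678e-05]
0.038 567 tool min [ 0.0419 -0.0141  0.1074] max [0.0705 0.0151 0.1211] world mean [0.4741 0.319  0.0451] px [245 108] [277 140]
0.055 41 tool min [ 0.0577 -0.0052  0.0703] max [0.0621 0.0057 0.1034] world mean [0.4765 0.3183 0.0751] px [254 119] [268 126]
0.09 209 tool min [ 0.0505 -0.0049  0.0592] max [0.0616 0.0062 0.0691] world mean [0.4721 0.3194 0.0944] px [254 123] [269 138]
29.85 [0.41838543 0.33733844 0.15916942] [ 3.10357720e+00 -4.86146845e-01 -7.82604470e-05]
0.038 567 tool min [ 0.0419 -0.0141  0.1096] max [0.0705 0.0151 0.1211] world mean [0.4741 0.3189 0.0452] px [245 108] [277 140]
0.055 39 tool min [ 0.0582 -0.0051  0.0704] max [0.0622 0.0056 0.1041] world mean [0.4766 0.3182 0.0728] px [254 119] [268 126]
0.09 205 tool min [ 0.0505 -0.0049  0.0595] max [0.0622 0.0062 0.0692] world mean [0.4722 0.3195 0.0945] px [254 122] [269 138]
200 65 [[260.5493271  128.31104522]
 [260.41229818 122.60354648]]
```

send_rows:
  targets:
    - {"linear":[0.09,0.003,0],"spin":0,"hand":0}
    - {"linear":[0.07,0,0],"spin":0,"hand":0}
    - {"linear":[0.028,0,0],"spin":0,"hand":0}
    - {"linear":[0,0,0.04],"spin":0,"hand":0}
    - {"linear":[0,0,0.04],"spin":0,"hand":0}
    - {"linear":[0,0,0],"spin":0,"hand":0}
    - {"linear":[0,0,0],"spin":0,"hand":0}
    - {"linear":[0,0,0],"spin":0,"hand":0}
    - {"linear":[0,0,0],"spin":0,"hand":0}

```text
t: 30.8
eef_pos: [0.4713, 0.32, 0.1358]
tcp_rot: [-3.103, 0.484, -0.001]
force: [1.0, 0.6, -1.1]
grip_width: 0.0251
grasp_force: 39.5
```

send_rows:
  targets:
    - {"linear":[0.003,0.002,0.02],"spin":0,"hand":0}
    - {"linear":[0,0,0.03],"spin":0,"hand":0}
    - {"linear":[0,0,0.03],"spin":0,"hand":0}
    - {"linear":[0,0,0.03],"spin":0,"hand":0}
    - {"linear":[0,0,0.02],"spin":0,"hand":0}
    - {"linear":[0,0,0.01],"spin":0,"hand":0}
    - {"linear":[0,0,0],"spin":0,"hand":0}
    - {"linear":[0,0,0],"spin":0,"hand":0}

```text
t: 31.6
eef_pos: [0.4722, 0.3189, 0.0935]
tcp_rot: [-3.104, 0.484, -0.001]
force: [-0.8, 0.2, -1.5]
grip_width: 0.0252
grasp_force: 39.5
```

send_rows:
  targets:
    - {"linear":[0,0,0.03],"spin":0,"hand":0}
    - {"linear":[0,0,0.03],"spin":0,"hand":0}
    - {"linear":[0,0,0.02],"spin":0,"hand":0}
    - {"linear":[0,0,0.012],"spin":0,"hand":0}
    - {"linear":[0,0,0.006],"spin":0,"hand":0}
    - {"linear":[0,0,0],"spin":0,"hand":0}
    - {"linear":[0,0,0],"spin":0,"hand":0}

```text
t: 32.3
eef_pos: [0.4722, 0.3189, 0.0641]
tcp_rot: [-3.104, 0.484, -0.0]
force: [0.8, -0.6, -1.3]
grip_width: 0.0256
grasp_force: 39.5
```

send_rows:
  targets:
    - {"linear":[0,0,0.004],"spin":0,"hand":0}
    - {"linear":[0,0,0.004],"spin":0,"hand":0}
    - {"linear":[0,0,0.002],"spin":0,"hand":0}
    - {"linear":[0,0,0],"spin":0,"hand":0}
    - {"linear":[0,0,0],"spin":0,"hand":0}

```text
t: 32.8
eef_pos: [0.4722, 0.3189, 0.0621]
tcp_rot: [-3.103, 0.484, -0.001]
force: [-1.0, -0.2, 4.3]
grip_width: 0.0256
grasp_force: 40.1
```

Seated: TCP 0.0621 against 0.0622 expected, with a contact force of 4 N. I'll release, verify by depth, then fetch the flange.

send_rows:
  targets:
    - {"linear":[0,0,0],"spin":0,"hand":0.5}
    - {"linear":[0,0,0],"spin":0,"hand":0.5}
    - {"linear":[0,0,0],"spin":0,"hand":0.5}
    - {"linear":[0,0,0],"spin":0,"hand":0.5}
    - {"linear":[0,0,-0.04],"spin":0,"hand":0.5}
    - {"linear":[0,0,-0.08],"spin":0,"hand":0.5}
    - {"linear":[0,0,-0.1],"spin":0,"hand":0.5}
    - {"linear":[0,0,-0.1],"spin":0,"hand":0.5}
    - {"linear":[0,0,0],"spin":0,"hand":0.5}
    - {"linear":[0,0,0],"spin":0,"hand":0.5}

```text
t: 33.8
eef_pos: [0.4722, 0.319, 0.1583]
tcp_rot: [-3.102, 0.485, -0.002]
force: [-0.4, 0.1, -0.5]
grip_width: 0.0431
grasp_force: 0.0
```

```bash
cat >> h.py <<'E'
def shaft(P,s):
    """shaft tip region in tool frame"""
    R=Rn.from_rotvec(s["tcp_rot"]).as_matrix();near=np.hypot(P[...,0]-.472,P[...,1]-.3193)<.014
    m=near&(P[...,2]>.088)&(P[...,2]<.103);T=(P[m]-s["eef_pos"])@R
    return m.sum(),T.min(0).round(4),T.max(0).round(4),P[m].mean(0).round(4)
E
python3 - <<'E'
from h import *
from bench import env
s=env.read_state();c=env.get_calibration("wrist");im,d=env.capture("wrist");cv2.imwrite("pics/w17.png",im[:,:,::-1])
print(s["t"],s["eef_pos"]);P=cloud(c,d);print(shaft(P,s))
hsv=cv2.cvtColor(im,cv2.COLOR_RGB2HSV);near=np.hypot(P[...,0]-.472,P[...,1]-.3193)<.04
m=near&(cv2.inRange(hsv,(105,120,40),(124,255,255))>0);q=P[m];print("hub z",np.percentile(q[:,2],[10,50,90]).round(4),q.mean(0))
m=near&(cv2.inRange(hsv,(3,150,40),(16,255,255))>0);q=P[m];print("disc",np.percentile(q[:,2],[10,50,90]).round(4),((q.min(0)+q.max(0))/2).round(4))
for k in(0,1):
  for sg in(-1,1):
    h=q[sg*(q[:,k]-[.472,.3193][k])>.012];print(k,sg,len(h),np.median(h[:,2]).round(4))
print(togo(s,(.462,-.25,.155)))
E
```

```text
33.8 [0.47217504 0.31899441 0.15830109]
(np.int64(181), array([-0.0064, -0.006 ,  0.0588]), array([0.0056, 0.0052, 0.0702]), array([0.4736, 0.319 , 0.0941]))
hub z [0.0583 0.0687 0.0698] [0.47772605 0.31794083 0.06621008]
disc [0.0565 0.0579 0.059 ] [0.4688 0.3221 0.1421]
0 -1 887 0.0579
0 1 963 0.0579
1 -1 899 0.0579
1 1 936 0.0579
[0.5463 1.8166 0.0069]
```

The new wheel is level and down: disc top 57.9 mm (58 expected), hub top 69.8 mm (70 expected). Next the flange.

send_rows:
  targets:
    - {"linear":[0.042,0.1397,0],"spin":0,"hand":0.5}
    - {"linear":[0.042,0.1397,0],"spin":0,"hand":0.5}
    - {"linear":[0.042,0.1397,0],"spin":0,"hand":0.5}
    - {"linear":[0.042,0.1397,0],"spin":0,"hand":0.5}
    - {"linear":[0.042,0.1397,0],"spin":0,"hand":0.5}
    - {"linear":[0.042,0.1397,0],"spin":0,"hand":0.5}
    - {"linear":[0.042,0.1397,0],"spin":0,"hand":0.5}
    - {"linear":[0.042,0.1397,0],"spin":0,"hand":0.5}
    - {"linear":[0.042,0.1397,0],"spin":0,"hand":0.5}
    - {"linear":[0.042,0.1397,0],"spin":0,"hand":0.5}

```text
t: 34.85
eef_pos: [0.4631, -0.1206, 0.1559]
tcp_rot: [3.104, -0.484, -0.004]
force: [-0.6, -0.2, 0.9]
grip_width: 0.0424
grasp_force: 0.0
```

send_rows:
  targets:
    - {"linear":[0.042,0.1397,0],"spin":0,"hand":0.5}
    - {"linear":[0.042,0.1397,0],"spin":0,"hand":0.5}
    - {"linear":[0.042,0.1397,0.03],"spin":0,"hand":0.5}
    - {"linear":[0,0,0],"spin":0,"hand":0.5}
    - {"linear":[0,0,0],"spin":0,"hand":0.5}
    - {"linear":[0,0,0],"spin":0,"hand":0.5}
    - {"linear":[0,0,0],"spin":0,"hand":0.5}

```text
t: 35.55
eef_pos: [0.462, -0.2491, 0.1479]
tcp_rot: [-3.104, 0.482, 0.0]
force: [-0.3, 0.1, 0.8]
grip_width: 0.0424
grasp_force: 0.0
```

```bash
python3 - <<'E'
from h import *
from bench import env
s=env.read_state();c=env.get_calibration("wrist");im,d=env.capture("wrist");cv2.imwrite("pics/w18.png",im[:,:,::-1])
print(s["t"],s["eef_pos"]);P=cloud(c,d)
for lo,hi,x,y,r in((.019,.026,.4625,-.250,.025),(.0075,.0135,.4625,-.25,.024),(.016,.025,.4745,-.3075,.025)):
    m=(np.hypot(P[...,0]-x,P[...,1]-y)<r)&(P[...,2]>lo)&(P[...,2]<hi);q=P[m];print(m.sum(),q[:,2].mean(),cv2.minEnclosingCircle((q[:,:2]*1000).astype(np.float32)))
print(togo(s,(.462,-.25,.0145)))
E
```

```text
35.55 [ 0.46201038 -0.24905549  0.14789537]
329 0.021095836585031915 ((460.1012268066406, -248.5518035888672), 12.805952072143555)
686 0.009391061149578524 ((460.3348693847656, -248.75509643554688), 20.696733474731445)
570 0.019360741215645783 ((473.67877197265625, -307.2677001953125), 13.528059005737305)
[0.0011 0.003  0.4447]
```

send_rows:
  targets:
    - {"linear":[-0.006,0.001,0.06],"spin":0,"hand":0.5}
    - {"linear":[0,0,0.1],"spin":0,"hand":0.5}
    - {"linear":[0,0,0.1],"spin":0,"hand":0.5}
    - {"linear":[0,0,0.09],"spin":0,"hand":0.5}
    - {"linear":[0,0,0.05],"spin":0,"hand":0.5}
    - {"linear":[0,0,0.03],"spin":0,"hand":0.5}
    - {"linear":[0,0,0.012],"spin":0,"hand":0.5}
    - {"linear":[0,0,0],"spin":0,"hand":0.5}
    - {"linear":[0,0,0],"spin":0,"hand":0.5}
    - {"linear":[0,0,0],"spin":0,"hand":0.5}

```text
t: 36.6
eef_pos: [0.4608, -0.2499, 0.0162]
tcp_rot: [3.104, -0.484, 0.003]
force: [0.7, -1.0, 0.2]
grip_width: 0.0424
grasp_force: 0.0
```

send_rows:
  targets:
    - {"linear":[-0.002,-0.003,0.007],"spin":0,"hand":0.5}
    - {"linear":[0,0,0],"spin":0,"hand":0.5}
    - {"linear":[0,0,0],"spin":0,"hand":0.5}
    - {"linear":[0,0,0],"spin":0,"hand":0.5}
    - {"linear":[0,0,0],"spin":0,"hand":0}
    - {"linear":[0,0,0],"spin":0,"hand":0}
    - {"linear":[0,0,0],"spin":0,"hand":0}
    - {"linear":[0,0,0],"spin":0,"hand":0}
    - {"linear":[0,0,0],"spin":0,"hand":0}

```text
t: 37.5
eef_pos: [0.4599, -0.2489, 0.0135]
tcp_rot: [3.104, -0.484, 0.0]
force: [-0.8, 1.5, 5.1]
grip_width: 0.0235
grasp_force: 39.2
```

send_rows:
  targets:
    - {"linear":[0,0,-0.015],"spin":0,"hand":0}
    - {"linear":[0,0,-0.06],"spin":0,"hand":0}
    - {"linear":[0,0,-0.12],"spin":0,"hand":0}
    - {"linear":[0,0,-0.14],"spin":0,"hand":0}
    - {"linear":[0,0,-0.12],"spin":0,"hand":0}
    - {"linear":[0,0,-0.02],"spin":0,"hand":0}
    - {"linear":[0,0,0],"spin":0,"hand":0}
    - {"linear":[0,0,0],"spin":0,"hand":0}

```text
t: 38.3
eef_pos: [0.4587, -0.2484, 0.1542]
tcp_rot: [-3.103, 0.486, 0.005]
force: [0.1, 0.1, -0.9]
grip_width: 0.0235
grasp_force: 39.4
```

```bash
python3 - <<'E'
from h import *
from bench import env
s=env.read_state();print(s["eef_pos"],togo(s,(.472,.319,.155)))
E
```

```text
[ 0.45865946 -0.24835197  0.1541768 ] [-5.3540e-01 -1.8143e+00 -3.0000e-04]
```

send_rows:
  targets:
    - {"linear":[-0.0412,-0.1396,0],"spin":0,"hand":0}
    - {"linear":[-0.0412,-0.1396,0],"spin":0,"hand":0}
    - {"linear":[-0.0412,-0.1396,0],"spin":0,"hand":0}
    - {"linear":[-0.0412,-0.1396,0],"spin":0,"hand":0}
    - {"linear":[-0.0412,-0.1396,0],"spin":0,"hand":0}
    - {"linear":[-0.0412,-0.1396,0],"spin":0,"hand":0}
    - {"linear":[-0.0412,-0.1396,0],"spin":0,"hand":0}
    - {"linear":[-0.0412,-0.1396,0],"spin":0,"hand":0}
    - {"linear":[-0.0412,-0.1396,0],"spin":0,"hand":0}
    - {"linear":[-0.0412,-0.1396,0],"spin":0,"hand":0}

```text
t: 39.3
eef_pos: [0.4684, 0.1889, 0.1536]
tcp_rot: [3.101, -0.484, -0.005]
force: [0.8, 0.3, -1.0]
grip_width: 0.0235
grasp_force: 39.5
```

send_rows:
  targets:
    - {"linear":[-0.0412,-0.1396,0],"spin":0,"hand":0}
    - {"linear":[-0.0412,-0.1396,0],"spin":0,"hand":0}
    - {"linear":[-0.0412,-0.1396,0],"spin":0,"hand":0}
    - {"linear":[0,0,0.03],"spin":0,"hand":0}
    - {"linear":[0,0,0.03],"spin":0,"hand":0}
    - {"linear":[0,0,0],"spin":0,"hand":0}
    - {"linear":[0,0,0],"spin":0,"hand":0}
    - {"linear":[0,0,0],"spin":0,"hand":0}
    - {"linear":[0,0,0],"spin":0,"hand":0}

```text
t: 40.2
eef_pos: [0.4731, 0.3181, 0.1383]
tcp_rot: [-3.103, 0.486, -0.001]
force: [-0.1, -0.2, -0.3]
grip_width: 0.0237
grasp_force: 39.5
```

```bash
python3 - <<'E'
from h import *
from bench import env
s=env.read_state();print(s["eef_pos"],s["tcp_rot"],togo(s,(.472,.319,.0795)))
c=env.get_calibration("wrist");im,d=env.capture("wrist");Q=tcloud(s,c,d)
# held flange disc top: tool z about -0.003..+.004
m=(np.hypot(Q[...,0],Q[...,1])<.024)&(abs(Q[...,2]-.0035)<.003);q=Q[m];print(m.sum(),q.min(0).round(4),q.max(0).round(4))
E
```

```text
[0.47309158 0.3181319  0.13826906] [-3.10302788e+00  4.86034446e-01 -8.54124443e-04] [-0.0044 -0.0015  0.1959]
1260 [-0.02   -0.0208  0.0005] [0.0209 0.0192 0.0065]
```

send_rows:
  targets:
    - {"linear":[-0.005,-0.001,0.02],"spin":0,"hand":0}
    - {"linear":[0,0,0.03],"spin":0,"hand":0}
    - {"linear":[0,0,0.03],"spin":0,"hand":0}
    - {"linear":[0,0,0.03],"spin":0,"hand":0}
    - {"linear":[0,0,0.02],"spin":0,"hand":0}
    - {"linear":[0,0,0.01],"spin":0,"hand":0}
    - {"linear":[0,0,0],"spin":0,"hand":0}
    - {"linear":[0,0,0],"spin":0,"hand":0}

```text
t: 41.05
eef_pos: [0.4716, 0.3196, 0.0959]
tcp_rot: [-3.104, 0.484, -0.001]
force: [-0.0, -0.7, -0.7]
grip_width: 0.0236
grasp_force: 39.5
```

send_rows:
  targets:
    - {"linear":[0,0.001,0.02],"spin":0,"hand":0}
    - {"linear":[0,0,0.02],"spin":0,"hand":0}
    - {"linear":[0,0,0.008],"spin":0,"hand":0}
    - {"linear":[0,0,0.005],"spin":0,"hand":0}
    - {"linear":[0,0,0.003],"spin":0,"hand":0}
    - {"linear":[0,0,0],"spin":0,"hand":0}
    - {"linear":[0,0,0],"spin":0,"hand":0}

```text
t: 41.75
eef_pos: [0.4712, 0.3189, 0.0795]
tcp_rot: [3.104, -0.484, -0.0]
force: [-2.7, -1.2, 5.8]
grip_width: 0.0235
grasp_force: 40.1
```

Seated at TCP 0.0795, as expected. I'll release, lift and verify.

send_rows:
  targets:
    - {"linear":[0,0,0],"spin":0,"hand":0.5}
    - {"linear":[0,0,0],"spin":0,"hand":0.5}
    - {"linear":[0,0,0],"spin":0,"hand":0.5}
    - {"linear":[0,0,0],"spin":0,"hand":0.5}
    - {"linear":[0,0,-0.04],"spin":0,"hand":0.5}
    - {"linear":[0,0,-0.08],"spin":0,"hand":0.5}
    - {"linear":[0,0,-0.08],"spin":0,"hand":0.5}
    - {"linear":[0,0,-0.06],"spin":0,"hand":0.5}
    - {"linear":[0,0,0],"spin":0,"hand":0.5}
    - {"linear":[0,0,0],"spin":0,"hand":0.5}

```text
t: 42.75
eef_pos: [0.4713, 0.3192, 0.1574]
tcp_rot: [-3.103, 0.485, -0.0]
force: [0.6, -0.5, -0.5]
grip_width: 0.0425
grasp_force: 0.0
```

```bash
python3 - <<'E'
from h import *
from bench import env
s=env.read_state();c=env.get_calibration("wrist");im,d=env.capture("wrist");cv2.imwrite("pics/w19.png",im[:,:,::-1])
print(s["t"],s["eef_pos"]);P=cloud(c,d);print(shaft(P,s))
r=np.hypot(P[...,0]-.472,P[...,1]-.3193)
m=(r<.020)&(r>.0145)&(P[...,2]>.06);q=P[m];print("flange disc z",np.percentile(q[:,2],[10,50,90]).round(4))
for k in(0,1):
  for sg in(-1,1):
    h=q[sg*(q[:,k]-[.472,.3193][k])>.008];print(k,sg,len(h),np.median(h[:,2]).round(4))
m=(r<.013)&(r>.009)&(P[...,2]>.06);print("boss z",np.percentile(P[m][:,2],[10,50,90]).round(4))
print(togo(s,(.4737,-.3073,.155)))
E
```

```text
42.75 [0.47125205 0.3192156  0.15744584]
(np.int64(241), array([-0.0108, -0.0116,  0.0572]), array([0.0122, 0.0108, 0.0694]), array([0.4732, 0.3193, 0.0926]))
flange disc z [0.0747 0.0763 0.2409]
0 -1 177 0.0754
0 1 666 0.2306
1 -1 549 0.0768
1 1 395 0.0761
boss z [0.0874 0.239  0.2459]
[0.6449 1.9863 0.0058]
```

The flange is seated: disc top about 76 mm, boss about 88 mm. Now the cap.

send_rows:
  targets:
    - {"linear":[0.0461,0.142,0],"spin":0,"hand":0.55}
    - {"linear":[0.0461,0.142,0],"spin":0,"hand":0.55}
    - {"linear":[0.0461,0.142,0],"spin":0,"hand":0.55}
    - {"linear":[0.0461,0.142,0],"spin":0,"hand":0.55}
    - {"linear":[0.0461,0.142,0],"spin":0,"hand":0.55}
    - {"linear":[0.0461,0.142,0],"spin":0,"hand":0.55}
    - {"linear":[0.0461,0.142,0],"spin":0,"hand":0.55}
    - {"linear":[0.0461,0.142,0],"spin":0,"hand":0.55}
    - {"linear":[0.0461,0.142,0],"spin":0,"hand":0.55}
    - {"linear":[0.0461,0.142,0],"spin":0,"hand":0.55}

```text
t: 43.8
eef_pos: [0.4722, -0.1305, 0.156]
tcp_rot: [3.104, -0.484, -0.003]
force: [1.2, -0.1, -0.2]
grip_width: 0.0469
grasp_force: 0.0
```

send_rows:
  targets:
    - {"linear":[0.0461,0.142,0],"spin":0,"hand":0.55}
    - {"linear":[0.0461,0.142,0],"spin":0,"hand":0.55}
    - {"linear":[0.0461,0.142,0],"spin":0,"hand":0.55}
    - {"linear":[0.0461,0.141,0.03],"spin":0,"hand":0.55}
    - {"linear":[0,0,0],"spin":0,"hand":0.55}
    - {"linear":[0,0,0],"spin":0,"hand":0.55}
    - {"linear":[0,0,0],"spin":0,"hand":0.55}
    - {"linear":[0,0,0],"spin":0,"hand":0.55}

```text
t: 44.6
eef_pos: [0.4741, -0.3065, 0.1479]
tcp_rot: [-3.104, 0.482, 0.0]
force: [-0.2, 0.6, -0.9]
grip_width: 0.0471
grasp_force: 0.0
```

```bash
python3 - <<'E'
from h import *
from bench import env
s=env.read_state();c=env.get_calibration("wrist");im,d=env.capture("wrist")
print(s["t"],s["eef_pos"]);P=cloud(c,d)
m=(np.hypot(P[...,0]-.4737,P[...,1]+.3075)<.025)&(P[...,2]>.016)&(P[...,2]<.025);q=P[m]
e=cv2.minEnclosingCircle((q[:,:2]*1000).astype(np.float32));print(m.sum(),q.mean(0).round(4),e)
print(togo(s,(e[0][0]/1000,e[0][1]/1000,.0065)))
E
```

```text
44.6 [ 0.47411759 -0.30646296  0.14791363]
521 [ 0.4743 -0.3075  0.0194] ((473.64990234375, -307.4696350097656), 13.638508796691895)
[-3.000e-04  3.700e-03  4.714e-01]
```

send_rows:
  targets:
    - {"linear":[0,0.002,0.06],"spin":0,"hand":0.55}
    - {"linear":[0,0,0.1],"spin":0,"hand":0.55}
    - {"linear":[0,0,0.1],"spin":0,"hand":0.55}
    - {"linear":[0,0,0.1],"spin":0,"hand":0.55}
    - {"linear":[0,0,0.05],"spin":0,"hand":0.55}
    - {"linear":[0,0,0.04],"spin":0,"hand":0.55}
    - {"linear":[0,0,0.015],"spin":0,"hand":0.55}
    - {"linear":[0,0,0],"spin":0,"hand":0.55}
    - {"linear":[0,0,0],"spin":0,"hand":0.55}
    - {"linear":[0,0,0],"spin":0,"hand":0.55}

```text
t: 45.65
eef_pos: [0.4746, -0.3084, 0.0095]
tcp_rot: [3.104, -0.484, 0.003]
force: [-0.2, 1.0, -0.2]
grip_width: 0.0467
grasp_force: 0.0
```

send_rows:
  targets:
    - {"linear":[-0.004,-0.002,0.006],"spin":0,"hand":0.55}
    - {"linear":[0,0,0],"spin":0,"hand":0.55}
    - {"linear":[0,0,0],"spin":0,"hand":0.55}
    - {"linear":[0,0,0],"spin":0,"hand":0}
    - {"linear":[0,0,0],"spin":0,"hand":0}
    - {"linear":[0,0,0],"spin":0,"hand":0}
    - {"linear":[0,0,0],"spin":0,"hand":0}
    - {"linear":[0,0,0],"spin":0,"hand":0}

```text
t: 46.45
eef_pos: [0.473, -0.3073, 0.0069]
tcp_rot: [3.104, -0.484, 0.001]
force: [-0.4, 0.8, 4.1]
grip_width: 0.0236
grasp_force: 39.3
```

send_rows:
  targets:
    - {"linear":[0,0,-0.015],"spin":0,"hand":0}
    - {"linear":[0,0,-0.06],"spin":0,"hand":0}
    - {"linear":[0,0,-0.12],"spin":0,"hand":0}
    - {"linear":[0,0,-0.14],"spin":0,"hand":0}
    - {"linear":[0,0,-0.13],"spin":0,"hand":0}
    - {"linear":[0,0,-0.03],"spin":0,"hand":0}
    - {"linear":[0,0,0],"spin":0,"hand":0}
    - {"linear":[0,0,0],"spin":0,"hand":0}

```text
t: 47.25
eef_pos: [0.4719, -0.3067, 0.1538]
tcp_rot: [-3.103, 0.485, 0.004]
force: [-0.6, 0.6, -0.8]
grip_width: 0.0243
grasp_force: 39.3
```

```bash
python3 - <<'E'
from h import *
from bench import env
s=env.read_state();print(s["eef_pos"],togo(s,(.472,.319,.155)))
E
```

```text
[ 0.47190562 -0.30670055  0.15378018] [-6.3680e-01 -1.9861e+00 -1.0000e-03]
```

send_rows:
  targets:
    - {"linear":[-0.0455,-0.1419,0],"spin":0,"hand":0}
    - {"linear":[-0.0455,-0.1419,0],"spin":0,"hand":0}
    - {"linear":[-0.0455,-0.1419,0],"spin":0,"hand":0}
    - {"linear":[-0.0455,-0.1419,0],"spin":0,"hand":0}
    - {"linear":[-0.0455,-0.1419,0],"spin":0,"hand":0}
    - {"linear":[-0.0455,-0.1419,0],"spin":0,"hand":0}
    - {"linear":[-0.0455,-0.1419,0],"spin":0,"hand":0}
    - {"linear":[-0.0455,-0.1419,0],"spin":0,"hand":0}
    - {"linear":[-0.0455,-0.1419,0],"spin":0,"hand":0}
    - {"linear":[-0.0455,-0.1419,0],"spin":0,"hand":0}

```text
t: 48.25
eef_pos: [0.4712, 0.141, 0.153]
tcp_rot: [3.101, -0.484, -0.005]
force: [0.4, -0.2, 0.8]
grip_width: 0.0237
grasp_force: 39.4
```

send_rows:
  targets:
    - {"linear":[-0.0455,-0.1419,0],"spin":0,"hand":0}
    - {"linear":[-0.0455,-0.1419,0],"spin":0,"hand":0}
    - {"linear":[-0.0455,-0.1419,0],"spin":0,"hand":0}
    - {"linear":[-0.0455,-0.1419,0],"spin":0,"hand":0}
    - {"linear":[0,0,0.05],"spin":0,"hand":0}
    - {"linear":[0,0,0.04],"spin":0,"hand":0}
    - {"linear":[0,0,0],"spin":0,"hand":0}
    - {"linear":[0,0,0],"spin":0,"hand":0}
    - {"linear":[0,0,0],"spin":0,"hand":0}
    - {"linear":[0,0,0],"spin":0,"hand":0}

```text
t: 49.25
eef_pos: [0.473, 0.3182, 0.1288]
tcp_rot: [-3.103, 0.486, -0.001]
force: [-0.3, -0.5, -0.5]
grip_width: 0.0241
grasp_force: 39.4
```

```bash
python3 - <<'E'
from h import *
from bench import env
s=env.read_state();print(s["eef_pos"],s["tcp_rot"],togo(s,(.4715,.319,.0909)))
c=env.get_calibration("wrist");im,d=env.capture("wrist");Q=tcloud(s,c,d)
m=(np.hypot(Q[...,0],Q[...,1])<.018)&(abs(Q[...,2]+.0131)<.003);q=Q[m];print(m.sum(),q.min(0).round(4),q.max(0).round(4))
E
```

```text
[0.47299684 0.3182336  0.12883865] [-3.10272073e+00  4.85937159e-01 -1.18089104e-03] [-0.0056 -0.0008  0.1265]
1787 [-0.0116 -0.0143 -0.0161] [ 0.0142  0.0144 -0.0101]
```

send_rows:
  targets:
    - {"linear":[-0.005,0,0.02],"spin":0,"hand":0}
    - {"linear":[0,0,0.03],"spin":0,"hand":0}
    - {"linear":[0,0,0.03],"spin":0,"hand":0}
    - {"linear":[0,0,0.02],"spin":0,"hand":0}
    - {"linear":[0,0,0.01],"spin":0,"hand":0}
    - {"linear":[0,0,0.005],"spin":0,"hand":0}
    - {"linear":[0,0,0],"spin":0,"hand":0}
    - {"linear":[0,0,0],"spin":0,"hand":0}

```text
t: 50.1
eef_pos: [0.4713, 0.3193, 0.0938]
tcp_rot: [-3.104, 0.484, -0.001]
force: [0.9, -0.5, -0.6]
grip_width: 0.0239
grasp_force: 39.4
```

send_rows:
  targets:
    - {"linear":[0,0,0.006],"spin":0,"hand":0}
    - {"linear":[0,0,0.004],"spin":0,"hand":0}
    - {"linear":[0,0,0.002],"spin":0,"hand":0}
    - {"linear":[0,0,0],"spin":0,"hand":0}
    - {"linear":[0,0,0],"spin":0,"hand":0}

```text
t: 50.6
eef_pos: [0.4714, 0.3192, 0.0909]
tcp_rot: [-3.104, 0.484, -0.001]
force: [-1.4, -1.1, 5.1]
grip_width: 0.0238
grasp_force: 39.9
```

Seated as predicted (0.0909). I'll release, lift clear and inspect.

send_rows:
  targets:
    - {"linear":[0,0,0],"spin":0,"hand":0.5}
    - {"linear":[0,0,0],"spin":0,"hand":0.5}
    - {"linear":[0,0,0],"spin":0,"hand":0.5}
    - {"linear":[0,0,0],"spin":0,"hand":0.5}
    - {"linear":[0,0,-0.04],"spin":0,"hand":0.5}
    - {"linear":[0,0,-0.08],"spin":0,"hand":0.5}
    - {"linear":[-0.05,0,-0.1],"spin":0,"hand":0.5}
    - {"linear":[-0.1,0,-0.1],"spin":0,"hand":0.5}
    - {"linear":[0,0,0],"spin":0,"hand":0.5}
    - {"linear":[0,0,0],"spin":0,"hand":0.5}

```text
t: 51.6
eef_pos: [0.4281, 0.3334, 0.1877]
tcp_rot: [-3.101, 0.483, -0.002]
force: [0.1, -0.1, -0.7]
grip_width: 0.0425
grasp_force: 0.0
```

```bash
python3 - <<'E'
from h import *
from bench import env
s=env.read_state();c=env.get_calibration("wrist");im,d=env.capture("wrist")
print(s["t"],s["eef_pos"]);P=cloud(c,d);hsv=cv2.cvtColor(im,cv2.COLOR_RGB2HSV)
r=np.hypot(P[...,0]-.472,P[...,1]-.3193)
for nm,lo,hi in(("cap",(18,120,60),(34,255,255)),("disc",(3,150,40),(16,255,255))):
    m=(r<.04)&(cv2.inRange(hsv,lo,hi)>0);q=P[m];print(nm,m.sum(),np.percentile(q[:,2],[5,50,95]).round(4))
im2,_=env.capture("top");im3,_=env.capture("scene")
c2=im2[110:310,110:430]
a=cv2.resize(im[60:280,140:400],(400,338));b=cv2.resize(im3[130:340,90:380],(400,290))
t=cv2.resize(c2,(800,500))[:262]
cv2.imwrite("pics/fin.png",np.vstack([np.hstack([a,cv2.copyMakeBorder(b,0,48,0,0,cv2.BORDER_CONSTANT)]),t])[:,:,::-1])
E
```

```text
51.6 [0.42809297 0.33340758 0.18771208]
cap 862 [0.1003 0.1035 0.1046]
disc 1542 [0.0567 0.0582 0.0595]
```

View pics/fin.png

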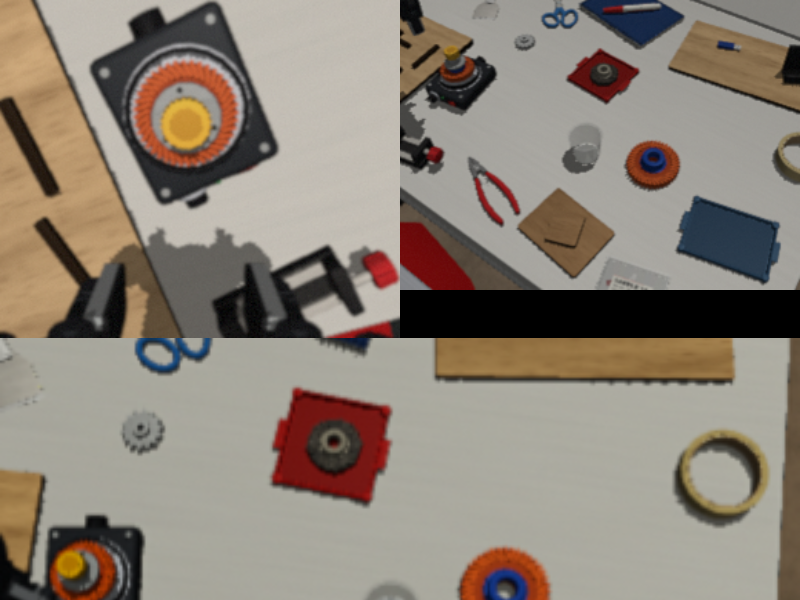

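The picture shows the new wheel, flange and cap stacked level on the spindle (cap at (185,122) in the wrist inset). Cap top is 103.5 mm against 104 expected, the worn wheel is flat in the red tray at (333,440), and the cup and gear are where they were. I'll hand in.

```bash
python3 -c "
from bench import env
print(env.sign_off())"
```

```text
the job is handed in; nothing more can be done
None
```

The wheel change is finished and handed in after about 52 s: new orange wheel, flange and cap are seated on the spindle, the worn wheel is flat in the red tray, and the cup and gear were not touched.

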